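# Unload the bench shaker

## Robot

A 7-joint arm with a two-finger parallel gripper is mounted at the origin on the work surface. World frame = base frame: x ahead of the robot, y to its left, z up, the work surface at z = 0. Lengths are in m, angles in rad, forces in N, time in s.
With the tool pointing down it reaches from about 0.4 to 0.85 m from the base axis. Payload 4.5 kg.
Tool frame: the origin (TCP) lies between the finger pads; the fingertips stand 14 mm ahead of it and the grasp point (between the pads) lies 5 mm behind it; x points along the fingers, z is the direction in which the jaws open and shut, and the axes are right-handed (so a half turn about x gives the same grasp; the last joint's range is limited). The gripper opens to 88 mm and grips with 3 to 60 N. Pads are 18 mm wide; open, the fingers measure 123 mm over their backs; the gripper's body (75 mm by 187 mm) begins 45 mm behind the grasp point.
Start: joints at [1.135, 0.689, -0.195, 1.565, 0.157, 0.902, -0.215], TCP at [0.283, -0.557, 0.253] pointing down, gripper open.
Joint ranges: [-3.01, 3.01], [-0.46, 2.08], [-1.47, 1.51], [0.13, 2.56], [-1, 4.14], [0.04, 2.09], [-2.66, 2.66]. Speed limits (rad/s): [2.57, 2.57, 3.14, 3.14, 3.14, 3.14, 3.14].

## Interface

Orientations are given as a unit quaternion [x, y, z, w].
In Python, from plant import r, cams gives the robot as it stands.
- The arm moves only by the tool apply_moves, never from a script. Its arguments are lists of equal length, an entry for each row: "travel": the shift along the world's x, y, z in cm, a list of three; "roll": the turn about the world's z in degrees; "gripper": the finger opening in cm, from 0 to 8.81. In form: {"travel": [[x, y, z], ...], "roll": [roll, ...], "gripper": [gripper, ...]}. A call has exactly 8 rows; each row is the pose to reach, as a shift and turn from the pose commanded when the call began; what a row does not reach only later rows make up. A row lasts 1/12 s, in which the tool goes at most 41.7 mm and 7.16 degrees, less where a joint would pass 70% of its speed; a pose out of reach is approached as far as the arm can. A call with a gripper value outside its range is refused whole. The fingers move at their own pace and stop on an object; "newtons" is the grip in N (left out, the last holds). Time passes only in rows, so rows that repeat a pose let the fingers close, or fill a call up. It gives the time, the measured TCP pose, the force and the opening at its end, in the units of the state.
- r.get_state(): the state, without advancing time (a new reading comes with each control period).
- cams.snapshot(name): name is "side" or "top"; returns a dict with "image" (400x640x3 uint8, red, green, blue), "fx", "fy", "cx", "cy" (pixels), "R" (3x3) and "t" (3): a world point X has camera coordinates R X + t. Camera axes: x right, y down, z forward; pixel columns grow to the right and rows downward; lengths in m; the calibration is good to about 2 mm. A picture is of the moment at which its call begins. There is no depth.
- r.finish_job(): hands the job in, once; it reports no verdict.
The state is a dict: "clock": time; "q": joint angles; "qd": joint speeds; "joint_torque": joint torques, N m; "tool_pos": TCP position; "eef_rot": TCP orientation; "contact_force": force on the tool from outside, world axes, zero at the start; "moment": the same for the moment, N m; "opening": opening from 0.0 (shut) to 1.0 (fully open).
Only numpy, scipy, OpenCV 4.12 (cv2) and the standard library are available. Lean on these libraries where they do the work, as an engineer would, in place of code of your own. Each camera call takes 0.05 s, during which the arm holds its last target. There are 200 camera calls.

## Task

The shaking run is over: unload the shaker. Its clamp has seized, so break the red clamp knob loose with a short firm twist anticlockwise and turn it on round to its stop, then lift the hold-down plate straight and level up off its two pins without forcing it and lay it flat, handle up, wholly on the blue mat, lengthways along it. After that, stand every sample jar upright in the green tray, leaving the clamp open and the bottles, beaker, funnel, spatula and timer where they stand.

Things in the scene. Friction and masses are not known exactly. Their poses are not given: they have to be found in the camera images.
- shaker: Bench shaker, fixed, light grey with a purple band; 260 (x) x 300 (y) mm, origin at the centre of its underside, z up, its -x edge faces the robot at yaw 0. Its flat black deck lies at z = 50 mm, with a rim 6 mm high round the edge. A clamp post 22 mm thick stands at x = -105 mm, y 0, up to z = 107 mm (cap 42 mm across), the clamp knob on top of it (to 140 mm).
- pin_left (a point): Top of the left locating pin, at x 20, y +108 mm, z 136 mm of the shaker: a standoff 18 mm thick from the deck up to z = 96 mm (its shoulder carries the plate), then a steel pin 8 mm thick and 40 mm long.
- pin_right (a point): Top of the right locating pin, at x 20, y -108 mm, like the left one.
- clamp_knob (a joint): Clamp knob angle about its upright axis, rad: 0 clamped (start), grows anticlockwise from above, stop at 2.5. Its steel finger (90 mm from the axis, 16 wide, 8 thick) points along the shaker's +x at 0, over the plate by 10 mm, and is off it from 0.7 on. Seized: about 0.4 N m to start, less until it snaps loose at 0.4 rad (short of that it springs back); free from 0.8 on (0.05 N m).
- knob_grip (a point): Grip point of the clamp knob, on its axis, 2 mm below the top of its red bar (60 mm long, 12 thick, 24 tall). x of this point lies along the bar and the clamp finger, and turns with the knob. The tops of the finger and of the hub (24 mm across) lie 22 mm below this point.
- plate: Aluminium hold-down plate 90 (x) x 250 (y) x 10 mm, about 0.35 kg, origin at the centre of its underside, z up. Holes of 9.6 mm at y +-108 mm fit over the pins; it starts seated on their shoulders, 4 mm above the jars. Cocked by a few degrees it binds on the pins; its underside must rise 40 mm to clear them. A black fin stands in the middle as handle.
- plate_grip (a point): Grip point on the plate's handle, an upright fin 50 mm long (x), 14 mm thick (y) and 36 mm tall at the plate's centre: 32 mm above the plate's underside, 14 mm below the fin's top. The fingers close along its y.
- jar1: Amber sample jar with blue cap, 36 mm across, 42 mm tall, about 70 g, origin at the centre of its underside; at the start it stands on the shaker's deck under the plate. 3 to 5 jars are there, the rest absent (None).
- jar2: Amber sample jar with blue cap, 36 mm across, 42 mm tall, about 70 g, origin at the centre of its underside; at the start it stands on the shaker's deck under the plate, like jar1. 3 to 5 jars are there, the rest absent (None).
- jar3: Amber sample jar with blue cap, 36 mm across, 42 mm tall, about 70 g, origin at the centre of its underside; at the start it stands on the shaker's deck under the plate, like jar1. 3 to 5 jars are there, the rest absent (None).
- jar4: Amber sample jar with blue cap, 36 mm across, 42 mm tall, about 70 g, origin at the centre of its underside; at the start it stands on the shaker's deck under the plate, like jar1. 3 to 5 jars are there, the rest absent (None).
- jar5: Amber sample jar with blue cap, 36 mm across, 42 mm tall, about 70 g, origin at the centre of its underside; at the start it stands on the shaker's deck under the plate, like jar1. 3 to 5 jars are there, the rest absent (None).
- mat: Blue mat, fixed, 310 (x) x 170 (y) x 3 mm, origin at the centre of its underside, z up: the place for the plate, the plate's long side (its y) along the mat's x, either way round.
- tray: Green open tray, fixed, 280 (x) x 150 (y) mm, walls 5 mm thick and 25 mm high, floor 5 mm thick, origin at the centre of its underside: the place for the jars.
- bottle1: Bystander, to be left alone: brown reagent bottle with blue cap, 64 mm across, 150 tall; origin at the centre of its underside.
- bottle2: Bystander, to be left alone: brown reagent bottle like bottle1; origin at the centre of its underside.
- bottle3: Bystander, to be left alone: brown reagent bottle like bottle1; origin at the centre of its underside.
- beaker: Bystander, to be left alone: small clear beaker, 60 mm across, 75 tall; origin at the centre of its underside.
- funnel: Bystander, to be left alone: orange funnel standing mouth down, 68 mm across, 75 tall; origin at the centre of its underside.
- spatula: Bystander, to be left alone: spatula lying flat, 160 mm long; origin at the centre of its underside.
- timer: Bystander, to be left alone: white bench timer, 50 x 60 x 22 mm; origin at the centre of its underside.

How it is judged:
On the way, in this order (a step that is already met when the one before it is completed fails the run):
1. the clamp knob is turned round to its stop (beyond 2.25 rad) (value of joint clamp_knob above 2.25 rad), for 0.2 s.
2. the plate is lifted clear of both pins, level within 0.12 rad (z of plate in the frame of shaker above 0.137 m and angle between plate's own z axis and vertical below 0.12 rad), for 0.1 s.
3. the plate lies flat on the mat (x of plate in the frame of mat between -0.03 and 0.03 m and y of plate in the frame of mat between -0.035 and 0.035 m and z of plate in the frame of mat below 0.008 m and angle between the y axis of plate and the x axis of mat, either way round below 0.3 rad and angle between plate's own z axis and vertical below 0.06 rad and linear speed of plate below 0.02 m/s and z of plate_grip in the frame of mat above 0.025 m), for 0.2 s.
4. every jar stands in the tray (x of jar1 in the frame of tray between -0.125 and 0.125 m and y of jar1 in the frame of tray between -0.06 and 0.06 m and z of jar1 in the frame of tray between 0 and 0.012 m and angle between each of jar1, jar2, jar3, jar4, jar5's own z axis and vertical below 0.15 rad and linear speed of each of jar1, jar2, jar3, jar4, jar5 below 0.02 m/s and x of jar2 in the frame of tray between -0.125 and 0.125 m and y of jar2 in the frame of tray between -0.06 and 0.06 m and z of jar2 in the frame of tray between 0 and 0.012 m and x of jar3 in the frame of tray between -0.125 and 0.125 m and y of jar3 in the frame of tray between -0.06 and 0.06 m and z of jar3 in the frame of tray between 0 and 0.012 m and x of jar4 in the frame of tray between -0.125 and 0.125 m and y of jar4 in the frame of tray between -0.06 and 0.06 m and z of jar4 in the frame of tray between 0 and 0.012 m and x of jar5 in the frame of tray between -0.125 and 0.125 m and y of jar5 in the frame of tray between -0.06 and 0.06 m and z of jar5 in the frame of tray between 0 and 0.012 m), for 0.2 s.
At the end, for the whole second after the job is handed in: The knob is left open beyond 2.25 rad; the plate lies flat, handle up, on the mat (centre within 30 mm along and 35 mm across of the mat's centre, long sides parallel within 0.3 rad); every jar present stands upright (0.15 rad) on the tray's floor, inside its walls, at rest (all of step 3 and all of step 4 and value of joint clamp_knob above 2.25 rad); the robot touches nothing.
It fails at once if the plate is cocked by more than 0.12 rad while on its pins (z of plate in the frame of shaker below 0.134 m and horizontal distance between plate and shaker below 0.05 m and angle between plate's own z axis and vertical above 0.12 rad).
It fails at once if the plate is forced against the pins or the clamp (over 40 N) (contact force between plate and shaker above 40 N).
It fails at once if a bystander is moved more than 6 cm or tipped over (distance of any of bottle1, bottle2, bottle3, beaker, funnel, spatula, timer from where it was at the start of the episode above 0.06 m or angle between any of bottle1, bottle2, bottle3, beaker, funnel, spatula, timer's own z axis and vertical above 0.6 rad).
Of jar1, jar2, jar3, jar4, jar5 only 3 to 5 are there at a start; the rules pass over those that are not, and their reading is None.
At some moment in a run one of jar1, jar2, jar3, jar4, jar5 may be knocked a few centimetres aside while the robot is not near it.
It also fails if it takes over 210 s, if anything falls off the work surface, if the arm or the gripper's body presses on something with over 40 N, if the wrist force passes 120 N, or if a joint passes its speed limit or range.

## Working session

There is one attempt and no reset: what is moved stays moved. The work goes in short steps, Python scripts to look and compute and a tool call to move; the robot and the scene stay as the last step left them, time stands still between calls to the robot, and variables do not carry over. Pictures are saved under pics/ and viewed, about 12 in all and at most 16, crops included, and the job is handed in when it is done.

Besides the shell and the picture viewer there is one more tool, called in YAML: its name, and indented under it one key for each argument. apply_moves: Moves the arm, as the interface text tells. Its arguments: {"type":"object","properties":{"travel":{"type":"array","items":{"type":"array","items":{"type":"number"}}},"roll":{"type":"array","items":{"type":"number"}},"gripper":{"type":"array","items":{"type":"number"}},"newtons":{"type":"number"}},"required":["travel","roll","gripper"]}

```bash
ls; mkdir -p pics; cat > h.py <<'E'
import numpy as np, cv2
from plant import r, cams
def snap(n):
    s=cams.snapshot(n); s['R']=np.array(s['R']); s['t']=np.array(s['t']); return s
def save(s,p,scale=1,crop=None):
    im=np.array(s['image'])[:,:,::-1]
    if crop: im=im[crop[1]:crop[3],crop[0]:crop[2]]
    cv2.imwrite('pics/'+p,cv2.resize(im,None,fx=scale,fy=scale,interpolation=cv2.INTER_CUBIC))
def ray(s,u,v,z):
    d=s['R'].T@np.array([(u-s['cx'])/s['fx'],(v-s['cy'])/s['fy'],1.]); c=-s['R'].T@s['t']
    return c+d*(z-c[2])/d[2]
def proj(s,X):
    c=s['R']@np.array(X,float)+s['t']; return c[0]/c[2]*s['fx']+s['cx'],c[1]/c[2]*s['fy']+s['cy']
E
python3 - <<'E'
from h import *
for n in('top','side'):
    s=snap(n); save(s,n+'0.png',1.25); np.savez(n+'0.npz',**s); print(n,-s['R'].T@s['t'],s['R'].round(3).tolist(),s['fx'])
st=r.get_state(); print(st)
E
```

```text
pics
top [ 0.31015305 -0.02867045  1.47544074] [[-0.014, -1.0, 0.016], [-0.985, 0.011, -0.173], [0.173, -0.018, -0.985]] 496.937981143467
side [0.2339397  0.78724987 0.78698756] [[-0.929, -0.37, -0.006], [-0.218, 0.561, -0.799], [0.299, -0.741, -0.602]] 395.08105529517593
{'clock': 0.1, 'q': array([ 1.13481081,  0.68989388, -0.19451051,  1.56622487,  0.15733356,
        0.90249506, -0.21507303]), 'qd': array([ 1.15918310e-03, -8.69302769e-04, -1.56472390e-03, -3.94956634e-03,
       -6.24939537e-05,  2.87181812e-03,  3.32895602e-04]), 'joint_torque': array([-2.86162649e-03, -5.28505003e+01, -1.27129152e+00, -1.53837955e+01,
       -5.25495037e-02,  1.99264359e-03,  1.33716799e-05]), 'tool_pos': array([ 0.28264352, -0.55683875,  0.2519979 ]), 'eef_rot': array([ 0.37012006,  0.60317623, -0.3696111 ,  0.60214385]), 'contact_force': array([-1.12388071, -0.12527346, -0.65934059]), 'moment': array([0.02413763, 0.04686014, 0.00783685]), 'opening': 0.9988567979069681}
```

View pics/top0.png

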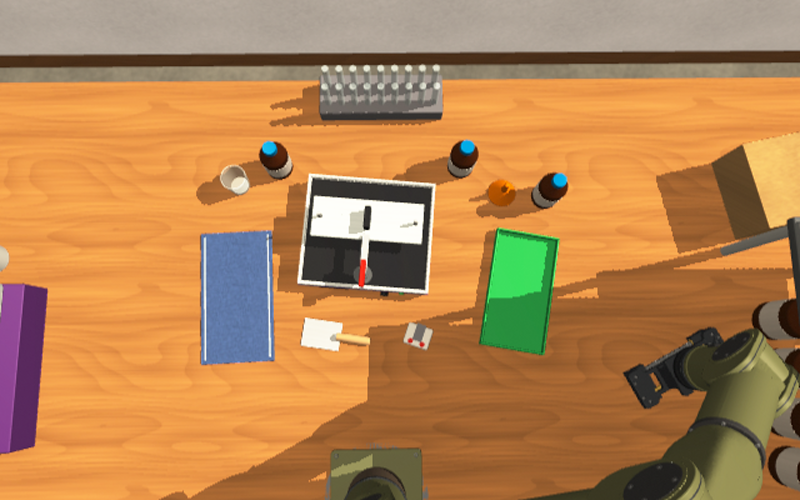

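View pics/side0.png

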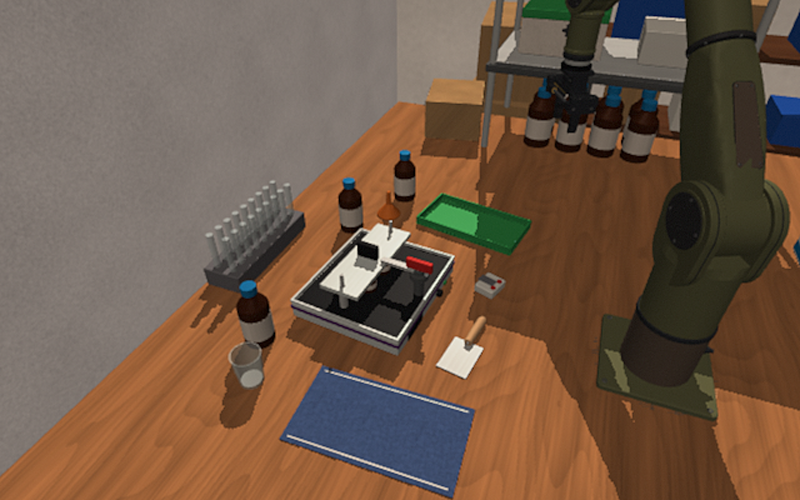

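The top view shows the shaker at about (367,234), the red knob at (362,272), the mat at (237,297) and the tray at (519,291). The bottles stand behind the shaker. The side view agrees, and a jar is just visible under the plate.

```bash
cat >> h.py <<'E'
def mask(im,lo,hi,roi=None):
    h=cv2.cvtColor(np.ascontiguousarray(im),cv2.COLOR_RGB2HSV); m=cv2.inRange(h,np.array(lo),np.array(hi))
    if roi: k=np.zeros_like(m); k[roi[1]:roi[3],roi[0]:roi[2]]=1; m=m*k
    return m
def big(m,n=1):
    c,_=cv2.findContours(m,cv2.RETR_EXTERNAL,cv2.CHAIN_APPROX_NONE); return sorted(c,key=cv2.contourArea)[::-1][:n]
def rect(s,c,z):
    P=np.array([ray(s,u,v,z)[:2] for u,v in c[:,0,:]]); (x,y),(a,b),t=cv2.minAreaRect((P*1000).astype(np.float32))
    if a<b: a,b,t=b,a,t-90
    return dict(c=(round(x,1),round(y,1)),size=(round(a,1),round(b,1)),long_deg=round((t+90)%180-90,1))
E
python3 - <<'E'
from h import *
s=dict(np.load('top0.npz')); d=dict(np.load('side0.npz')); im=s['image']
print('mat',rect(s,big(mask(im,(100,60,40),(125,255,255),(150,170,225,300)))[0],.003))
print('tray',rect(s,big(mask(im,(50,80,30),(75,255,255),(370,170,460,300)))[0],.025))
red=lambda im,roi: mask(im,(0,190,90),(4,255,255),roi)|mask(im,(176,190,90),(180,255,255),roi)
m=red(im,(270,195,310,235)); c=big(m)[0]; print('knob',rect(s,c,.14), cv2.boundingRect(c))
m2=red(d['image'],(310,195,360,225)); c2=big(m2)[0]; print('side knob',cv2.boundingRect(c2),cv2.minAreaRect(c2))
# outer shaker
w=mask(im,(0,0,150),(180,60,255),(235,135,355,240)); 
print('plate/shaker')
for c in big(w,3): print(cv2.contourArea(c),rect(s,c,.056),rect(s,c,.106),cv2.boundingRect(c))
s2=dict(s);save(s2,'topcrop.png',6,(235,135,355,235))
save(d,'sidecrop.png',5,(225,170,375,285))
E
```

```text
mat {'c': (456.6, 324.8), 'size': (306.1, 167.2), 'long_deg': 2.3}
tray {'c': (460.6, -341.8), 'size': (279.0, 152.3), 'long_deg': -10.7}
knob {'c': (490.3, 24.1), 'size': (55.1, 12.0), 'long_deg': -3.8} (287, 208, 6, 21)
side knob (325, 205, 21, 14) ((334.70001220703125, 211.40000915527344), (21.819713592529297, 7.905693054199219), 18.434946060180664)
plate/shaker
8925.5 {'c': (595.7, 14.6), 'size': (299.9, 262.8), 'long_deg': 84.7} {'c': (585.7, 13.1), 'size': (289.4, 253.6), 'long_deg': 84.7} (238, 139, 110, 96)
```

View pics/topcrop.png

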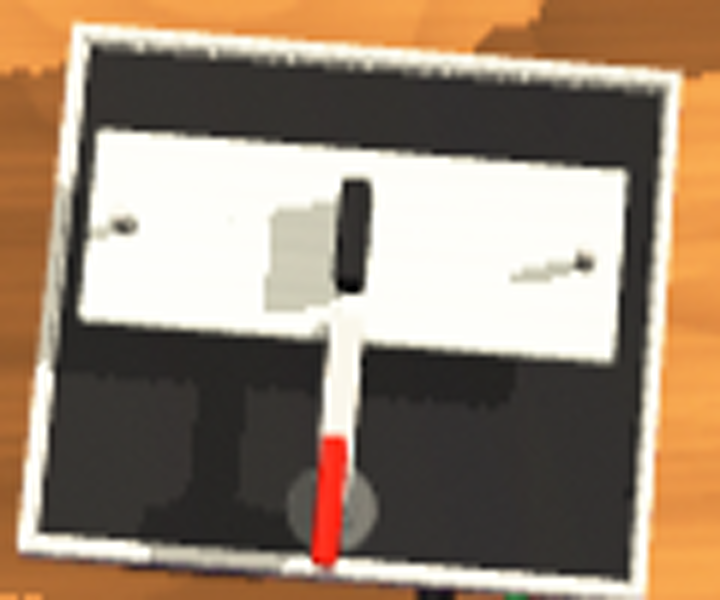

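View pics/sidecrop.png

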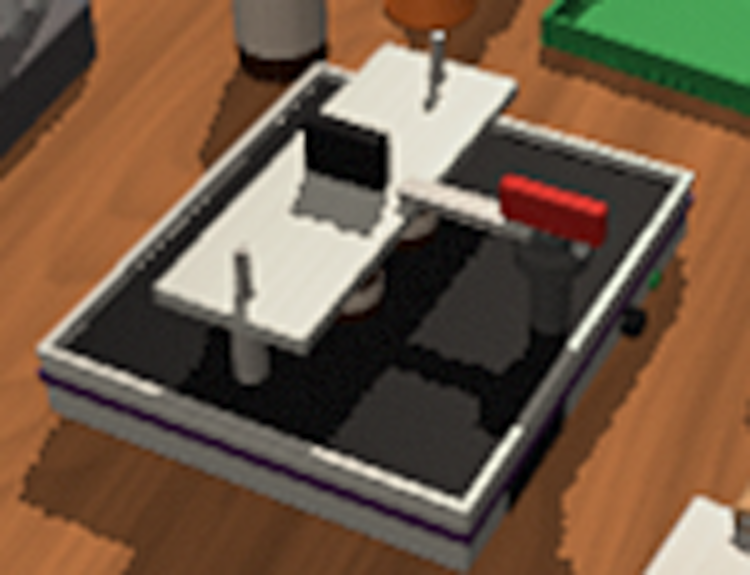

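Everything agrees. The shaker is at (596,15) mm with yaw -5.3°, which predicts the knob at (491,24); I measured (490,24). The plate centre should be near (616,13). Next I move over the knob.

apply_moves:
  travel:
    - [10.4, 29, 1]
    - [10.4, 29, 1]
    - [10.4, 29, 1]
    - [10.4, 29, 1]
    - [10.4, 29, 1]
    - [10.4, 29, 1]
    - [10.4, 29, 1]
    - [10.4, 29, 1]
  roll: [-4, -8, -12, -16, -16, -16, -16, -16]
  gripper: [8.8, 8.8, 8.8, 8.8, 8.8, 8.8, 8.8, 8.8]
  newtons: 60

```text
clock: 0.77
tool_pos: [0.3887, -0.2612, 0.2628]
eef_rot: [0.449, 0.548, -0.447, 0.546]
contact_force: [0.4, -0.1, 0.3]
opening: 0.999
```

apply_moves:
  travel:
    - [10.4, 29.1, 0]
    - [10.4, 29.1, 0]
    - [10.4, 29.1, 0]
    - [10.4, 29.1, 0]
    - [10.4, 29.1, 0]
    - [10.4, 29.1, 0]
    - [10.4, 29.1, 0]
    - [10.4, 29.1, 0]
  roll: [-4, -8, -12, -16, -16, -16, -16, -16]
  gripper: [8.8, 8.8, 8.8, 8.8, 8.8, 6, 5, 5]

```text
clock: 1.43
tool_pos: [0.4924, 0.0306, 0.2626]
eef_rot: [0.521, 0.48, -0.519, 0.479]
contact_force: [0.7, 0.1, 1.1]
opening: 0.794
```

```bash
cat >> h.py <<'E'
def st():
    s=r.get_state(); from scipy.spatial.transform import Rotation as Ro
    R=Ro.from_quat(s['eef_rot']).as_matrix()
    print('t%.2f'%s['clock'],'pos',(s['tool_pos']*1000).round(1),'jaw %.1f'%np.degrees(np.arctan2(R[1,2],R[0,2])),'down',R[:,0].round(3),'F',np.round(s['contact_force'],1),'M',np.round(s['moment'],2),'open_mm %.1f'%(s['opening']*88.1),'q',s['q'].round(2))
E
python3 -c "
from h import *; st()"
```

```text
t1.43 pos [492.4  30.6 262.6] jaw -94.6 down [ 0.001  0.003 -1.   ] F [0.7 0.1 1.1] M [ 0.07  0.02 -0.  ] open_mm 69.9 q [-0.17  0.5   0.02  1.95 -0.02  0.69 -1.79]
```

apply_moves:
  travel:
    - [0, 0, 0]
    - [0, 0, -3]
    - [0, 0, -6]
    - [0, 0, -6]
    - [0, 0, -6]
    - [0, 0, -6]
    - [0, 0, -6]
    - [0, 0, -6]
  roll: [0, -0.5, -0.5, -0.5, -0.5, -0.5, -0.5, -0.5]
  gripper: [5, 5, 5, 5, 5, 5, 5, 5]

```text
clock: 2.1
tool_pos: [0.4918, 0.0234, 0.2041]
eef_rot: [0.525, 0.474, -0.523, 0.476]
contact_force: [0.1, 0.0, -0.6]
opening: 0.569
```

```bash
python3 -c "
from h import *; st()"
```

```text
t2.10 pos [491.8  23.4 204.1] jaw -95.6 down [ 0.003  0.    -1.   ] F [ 0.1  0.  -0.6] M [0.09 0.   0.03] open_mm 50.1 q [-0.15  0.59  0.02  2.02 -0.02  0.53 -1.79]
```

apply_moves:
  travel:
    - [-0.1, 0.1, -2]
    - [-0.1, 0.1, -4]
    - [-0.1, 0.1, -6]
    - [-0.1, 0.1, -6.9]
    - [-0.1, 0.1, -6.9]
    - [-0.1, 0.1, -6.9]
    - [-0.1, 0.1, -6.9]
    - [-0.1, 0.1, -6.9]
  roll: [0, 0, 0, 0, 0, 0, 0, 0]
  gripper: [5, 5, 5, 5, 5, 4, 3, 2]

```text
clock: 2.77
tool_pos: [0.4908, 0.0247, 0.1349]
eef_rot: [0.524, 0.475, -0.523, 0.476]
contact_force: [-0.4, -0.3, 0.2]
opening: 0.36
```

apply_moves:
  travel:
    - [0, 0, 0]
    - [0, 0, 0]
    - [0, 0, 0]
    - [0, 0, 0]
    - [0, 0, 0]
    - [0, 0, 0]
    - [0, 0, 0]
    - [0, 0, 0]
  roll: [0, 0, 0, 0, 0, 0, 0, 0]
  gripper: [1, 0.8, 0.6, 0.6, 0.6, 0.6, 0.6, 0.6]

```text
clock: 3.43
tool_pos: [0.4902, 0.0245, 0.1341]
eef_rot: [0.524, 0.475, -0.524, 0.475]
contact_force: [-1.6, -0.9, 5.7]
opening: 0.133
```

```bash
python3 -c "
from h import *; st()"
```

```text
t3.43 pos [490.2  24.5 134.1] jaw -95.6 down [ 0.001 -0.    -1.   ] F [-1.6 -0.9  5.7] M [-0.09  0.15  0.09] open_mm 11.7 q [-0.15  0.72  0.01  2.08 -0.02  0.34 -1.79]
```

Gripped at 11.7 mm, which matches the 12 mm bar. Now twisting.

apply_moves:
  travel:
    - [0, 0, 0]
    - [0, 0, 0]
    - [0, 0, 0]
    - [0, 0, 0]
    - [0, 0, 0]
    - [0, 0, 0]
    - [0, 0, 0]
    - [0, 0, 0]
  roll: [7, 14, 21, 28, 35, 42, 49, 55]
  gripper: [0.6, 0.6, 0.6, 0.6, 0.6, 0.6, 0.6, 0.6]

```text
clock: 4.1
tool_pos: [0.49, 0.025, 0.1341]
eef_rot: [0.244, 0.664, -0.243, 0.664]
contact_force: [-2.1, 1.5, 6.0]
opening: 0.132
```

```bash
python3 -c "
from h import *; st()"
```

```text
t4.10 pos [490.   25.  134.1] jaw -40.3 down [ 0.  0. -1.] F [-2.1  1.5  6. ] M [ 0.11  0.28 -0.07] open_mm 11.6 q [-0.01  0.72 -0.21  2.07  0.37  0.38 -1.23]
```

apply_moves:
  travel:
    - [0, 0, 0]
    - [0, 0, 0]
    - [0, 0, 0]
    - [0, 0, 0]
    - [0, 0, 0]
    - [0, 0, 0]
    - [0, 0, 0]
    - [0, 0, 0]
  roll: [7, 14, 21, 28, 35, 42, 49, 55]
  gripper: [0.6, 0.6, 0.6, 0.6, 0.6, 0.6, 0.6, 0.6]

```text
clock: 4.77
tool_pos: [0.4896, 0.0251, 0.1341]
eef_rot: [-0.091, 0.701, 0.091, 0.701]
contact_force: [-2.8, 0.5, 5.9]
opening: 0.128
```

apply_moves:
  travel:
    - [0, 0, 0]
    - [0, 0, 0]
    - [0, 0, 0]
    - [0, 0, 0]
    - [0, 0, 0]
    - [0, 0, 0]
    - [0, 0, 0]
    - [0, 0, 0]
  roll: [6, 12, 18, 24, 29, 33, 33, 33]
  gripper: [0.6, 0.6, 0.6, 0.6, 0.6, 0.6, 0.6, 0.6]

```text
clock: 5.43
tool_pos: [0.4894, 0.025, 0.1341]
eef_rot: [-0.284, 0.648, 0.285, 0.647]
contact_force: [-2.5, -0.3, 8.0]
opening: 0.132
```

```bash
python3 -c "
from h import *; st()
s=snap('top');save(s,'top1.png',5,(230,130,360,240))
c=big(mask(s['image'],(0,190,90),(4,255,255),(230,180,350,250)))
print([(cv2.contourArea(x),rect(s,x,.14)) for x in c])"
```

```text
t5.43 pos [489.4  25.  134.1] jaw 47.4 down [-0.001  0.    -1.   ] F [-2.5 -0.3  8. ] M [0.08 0.4  0.04] open_mm 11.6 q [ 0.23  0.78 -0.62  2.06  0.85  0.58 -0.17]
[(0.0, {'c': (468.7, 41.3), 'size': (0.0, 0.0), 'long_deg': 0.0})]
```

View pics/top1.png

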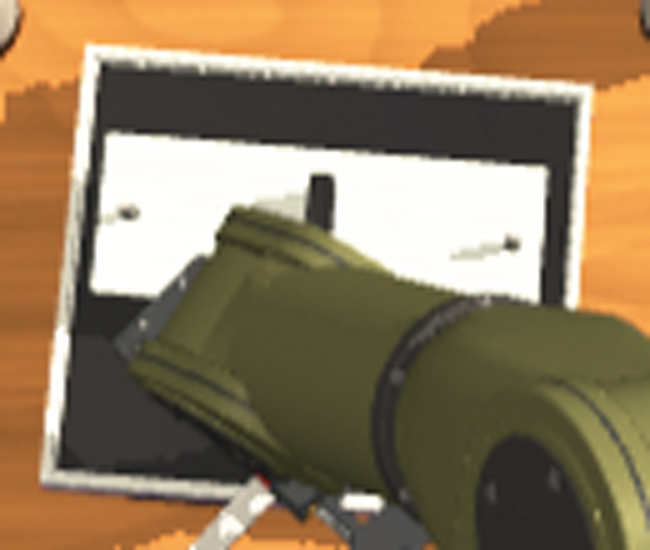

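The finger now points back-left and the tool has turned 143°. I'll release, rise, and move over the plate.

apply_moves:
  travel:
    - [0, 0, 0]
    - [0, 0, 0]
    - [0, 0, 0]
    - [0, 0, 3]
    - [0, 0, 6]
    - [0, 0, 9]
    - [0, 0, 12]
    - [0, 0, 12]
  roll: [0, 0, 0, 0, 0, 0, 0, 0]
  gripper: [3, 5, 5, 5, 5, 5, 5, 5]

```text
clock: 6.15
tool_pos: [0.4927, 0.026, 0.2583]
eef_rot: [-0.285, 0.644, 0.284, 0.651]
contact_force: [1.1, 0.8, 0.2]
opening: 0.566
```

apply_moves:
  travel:
    - [4, -0.4, 0]
    - [8, -0.8, 0]
    - [12.6, -1.2, 0]
    - [12.6, -1.2, 0]
    - [12.6, -1.2, 0]
    - [12.6, -1.2, 0]
    - [12.6, -1.2, 0]
    - [12.6, -1.2, 0]
  roll: [7, 14, 21, 28, 35, 37.5, 37.5, 37.5]
  gripper: [5, 5, 5, 5, 5, 5, 5, 5]

```text
clock: 6.82
tool_pos: [0.6157, 0.0125, 0.2528]
eef_rot: [-0.477, 0.522, 0.477, 0.522]
contact_force: [-0.2, -0.0, 0.0]
opening: 0.57
```

```bash
python3 -c "
from h import *; st()
s=snap('top');save(s,'top2.png',5,(230,130,360,240))
d=snap('side');save(d,'side2.png',4,(215,150,395,290))
print([(cv2.contourArea(x),rect(s,x,.14)) for x in big(mask(s['image'],(0,190,90),(4,255,255),(230,180,350,250)))])"
```

```text
t6.82 pos [615.7  12.5 252.8] jaw 84.8 down [-0.001 -0.    -1.   ] F [-0.2 -0.   0. ] M [ 0.01 -0.11 -0.05] open_mm 50.2 q [ 0.39  0.83 -0.95  1.57  0.72  1.13  0.75]
[(78.0, {'c': (491.7, 23.6), 'size': (57.5, 11.6), 'long_deg': -45.2})]
```

View pics/side2.png

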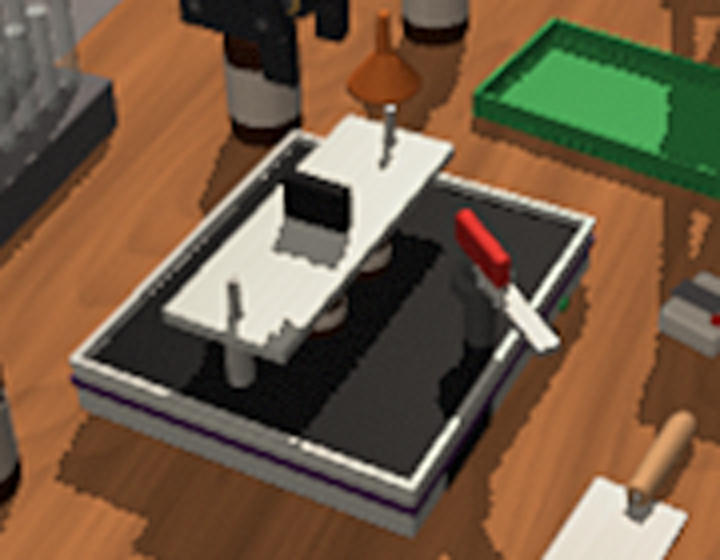

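The knob measures about 140° open, which is fine. Before descending I'll check where the fin and pins are, using the first images.

```bash
python3 -c "
from h import *
s=dict(np.load('top0.npz'))
c=[x for x in big(mask(s['image'],(0,0,0),(180,255,70),(286,160,302,186)),2)]
print([(cv2.contourArea(x),rect(s,x,.140)) for x in c])
for p in((123,225),(583,262)): print(ray(s,235+p[0]/6,135+p[1]/6,.134))
w=mask(s['image'],(0,0,190),(180,60,255),(247,150,343,197)); w[190:]=0
k=cv2.morphologyEx(w,cv2.MORPH_OPEN,np.ones((9,9)));k[:, :250]*=1
print([(cv2.contourArea(x),rect(s,x,.106)) for x in big(k)])
"
```

```text
[(64.5, {'c': (612.3, 13.0), 'size': (51.2, 13.0), 'long_deg': -5.5})]
[0.61883712 0.11707771 0.134     ]
[ 0.59912047 -0.09433724  0.134     ]
[(1176.5, {'c': (622.4, 80.0), 'size': (115.0, 91.6), 'long_deg': 85.1})]
```

apply_moves:
  travel:
    - [-0.2, 0.04, -3]
    - [-0.2, 0.04, -6]
    - [-0.2, 0.04, -9]
    - [-0.2, 0.04, -11]
    - [-0.2, 0.04, -12.7]
    - [-0.2, 0.04, -12.7]
    - [-0.2, 0.04, -12.7]
    - [-0.2, 0.04, -12.7]
  roll: [0, 0, 0, 0, 0, 0, 0, 0]
  gripper: [5, 5, 5, 5, 5, 4, 3, 2.5]
  newtons: 12

```text
clock: 7.58
tool_pos: [0.6147, 0.0135, 0.128]
eef_rot: [-0.478, 0.521, 0.477, 0.522]
contact_force: [0.8, -0.6, -0.0]
opening: 0.367
```

apply_moves:
  travel:
    - [0, 0, 0]
    - [0, 0, 0]
    - [0, 0, 0]
    - [0, 0, 0]
    - [0, 0, 0]
    - [0, 0, 0]
    - [0, 0, 0]
    - [0, 0, 0]
  roll: [0, 0, 0, 0, 0, 0, 0, 0]
  gripper: [2.2, 2, 1.8, 1.6, 1.5, 1.4, 1.2, 1]

```text
clock: 8.25
tool_pos: [0.614, 0.0131, 0.1269]
eef_rot: [-0.477, 0.522, 0.477, 0.522]
contact_force: [-0.0, -0.8, 2.2]
opening: 0.158
```

```bash
python3 -c "
from h import *; st()"
```

```text
t8.25 pos [614.   13.1 126.9] jaw 84.9 down [ 0.  0. -1.] F [-0.  -0.8  2.2] M [ 0.   -0.09 -0.12] open_mm 13.9 q [ 0.34  0.97 -0.85  1.68  0.89  0.92  0.62]
```

Well centred: 13.9 mm opening and almost no side force. I'll firm the grip and lift slowly.

apply_moves:
  travel:
    - [0, 0, 0]
    - [0, 0, 0]
    - [0, 0, 0.2]
    - [0, 0, 0.4]
    - [0, 0, 0.6]
    - [0, 0, 0.8]
    - [0, 0, 1.0]
    - [0, 0, 1.0]
  roll: [0, 0, 0, 0, 0, 0, 0, 0]
  gripper: [1, 1, 1, 1, 1, 1, 1, 1]
  newtons: 40

```text
clock: 8.92
tool_pos: [0.6141, 0.0132, 0.1371]
eef_rot: [-0.477, 0.521, 0.477, 0.522]
contact_force: [0.2, 0.3, -3.3]
opening: 0.156
```

```bash
python3 -c "
from h import *; st()"
```

```text
t8.92 pos [614.1  13.2 137.1] jaw 84.9 down [ 0.  0. -1.] F [ 0.2  0.3 -3.3] M [ 0.05 -0.11  0.06] open_mm 13.7 q [ 0.35  0.96 -0.86  1.68  0.88  0.93  0.63]
```

The load is just the plate's weight, 3.3 N. I'll carry on lifting.

apply_moves:
  travel:
    - [0, 0, 0.5]
    - [0, 0, 1.0]
    - [0, 0, 1.5]
    - [0, 0, 2]
    - [0, 0, 2.5]
    - [0, 0, 3]
    - [0, 0, 3.5]
    - [0, 0, 4]
  roll: [0, 0, 0, 0, 0, 0, 0, 0]
  gripper: [1, 1, 1, 1, 1, 1, 1, 1]

```text
clock: 9.58
tool_pos: [0.614, 0.0131, 0.1773]
eef_rot: [-0.477, 0.522, 0.477, 0.522]
contact_force: [-0.0, 0.3, -3.0]
opening: 0.156
```

apply_moves:
  travel:
    - [0, 0, 1]
    - [0, 0, 2]
    - [0, 0, 4]
    - [0, 0, 6]
    - [0, 0, 8]
    - [0, 0, 8]
    - [0, 0, 8]
    - [0, 0, 8]
  roll: [0, 0, 0, 0, 0, 0, 0, 0]
  gripper: [1, 1, 1, 1, 1, 1, 1, 1]

```text
clock: 10.25
tool_pos: [0.6134, 0.0127, 0.256]
eef_rot: [-0.477, 0.522, 0.477, 0.521]
contact_force: [-0.0, 0.2, -3.2]
opening: 0.157
```

```bash
python3 -c "
from h import *; st()
d=snap('side');save(d,'side3.png',3,(195,90,395,290))"
```

```text
t10.25 pos [613.4  12.7 256. ] jaw 84.9 down [-0.001 -0.001 -1.   ] F [-0.   0.2 -3.2] M [ 0.05 -0.09  0.02] open_mm 13.9 q [ 0.39  0.82 -0.95  1.58  0.72  1.13  0.75]
```

View pics/side3.png

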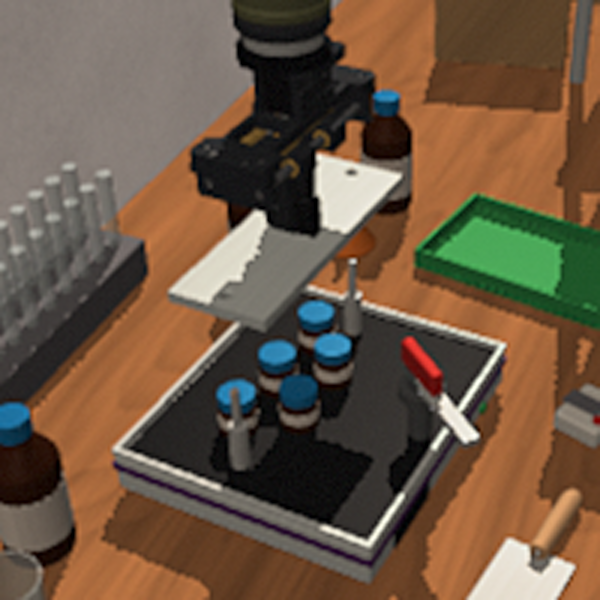

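All five jars stand on the deck and the plate hangs level. I'll carry it to the mat.

apply_moves:
  travel:
    - [-1, 2, 0]
    - [-2, 4, 0]
    - [-3, 6, 0]
    - [-4, 8, 0]
    - [-5, 10, 0]
    - [-6, 12, 0]
    - [-7, 14, 0]
    - [-7.9, 15.6, 0]
  roll: [-5, -10, -15, -20, -26, -31, -36, -41]
  gripper: [1, 1, 1, 1, 1, 1, 1, 1]

```text
clock: 10.97
tool_pos: [0.5334, 0.1705, 0.2556]
eef_rot: [-0.263, 0.657, 0.264, 0.655]
contact_force: [0.1, 1.0, -3.3]
opening: 0.155
```

apply_moves:
  travel:
    - [-1, 2, 0]
    - [-2, 4, 0]
    - [-3, 6, 0]
    - [-4, 8, 0]
    - [-5, 10, 0]
    - [-6, 12, 0]
    - [-7, 14, 0]
    - [-7.8, 15.6, 0]
  roll: [-5, -10, -15, -20, -26, -31, -36, -41.5]
  gripper: [1, 1, 1, 1, 1, 1, 1, 1]

```text
clock: 11.63
tool_pos: [0.4552, 0.3265, 0.2555]
eef_rot: [-0.014, 0.708, 0.014, 0.706]
contact_force: [-0.0, 0.8, -3.4]
opening: 0.158
```

apply_moves:
  travel:
    - [0, 0, 0]
    - [0, 0, 0]
    - [0, 0, -2]
    - [0, 0, -5]
    - [0, 0, -8]
    - [0, 0, -11]
    - [0, 0, -13]
    - [0, 0, -15]
  roll: [0, 0, 0, 0, 0, 0, 0, 0]
  gripper: [1, 1, 1, 1, 1, 1, 1, 1]

```text
clock: 12.3
tool_pos: [0.4572, 0.3226, 0.1044]
eef_rot: [-0.016, 0.708, 0.014, 0.706]
contact_force: [-0.1, -0.7, -3.5]
opening: 0.154
```

```bash
python3 -c "
from h import *; st()"
```

```text
t12.30 pos [457.2 322.6 104.4] jaw 2.4 down [-0.002 -0.003 -1.   ] F [-0.1 -0.7 -3.5] M [ 0.04 -0.13 -0.01] open_mm 13.5 q [-0.47  0.85 -0.4   1.87  0.59  0.55 -1.22]
```

apply_moves:
  travel:
    - [0, 0.1, -1]
    - [0, 0.1, -2.5]
    - [0, 0.1, -4]
    - [0, 0.1, -5]
    - [0, 0.1, -5.8]
    - [0, 0.1, -6.4]
    - [0, 0.1, -6.8]
    - [0, 0.1, -6.9]
  roll: [0, 0, 0, 0, 0, 0, 0, 0]
  gripper: [1, 1, 1, 1, 1, 1, 1, 1]

```text
clock: 12.97
tool_pos: [0.4571, 0.326, 0.0374]
eef_rot: [-0.015, 0.707, 0.015, 0.707]
contact_force: [0.5, -0.4, -2.8]
opening: 0.152
```

apply_moves:
  travel:
    - [0, 0, -0.05]
    - [0, 0, -0.1]
    - [0, 0, -0.15]
    - [0, 0, -0.15]
    - [0, 0, -0.15]
    - [0, 0, -0.15]
    - [0, 0, -0.15]
    - [0, 0, -0.15]
  roll: [0, 0, 0, 0, 0, 0, 0, 0]
  gripper: [1, 1, 1, 1, 1, 1, 1, 1]

```text
clock: 13.63
tool_pos: [0.457, 0.3261, 0.0363]
eef_rot: [-0.015, 0.707, 0.015, 0.707]
contact_force: [-0.0, -0.2, -3.0]
opening: 0.155
```

```bash
python3 -c "
from h import *; st()"
```

```text
t13.63 pos [457.  326.1  36.3] jaw 2.4 down [ 0.  0. -1.] F [-0.  -0.2 -3. ] M [-0.05 -0.07  0.  ] open_mm 13.7 q [-0.53  0.96 -0.3   1.88  0.67  0.4  -1.29]
```

apply_moves:
  travel:
    - [0, 0, -0.1]
    - [0, 0, -0.2]
    - [0, 0, -0.25]
    - [0, 0, -0.25]
    - [0, 0, -0.25]
    - [0, 0, -0.25]
    - [0, 0, -0.25]
    - [0, 0, -0.25]
  roll: [0, 0, 0, 0, 0, 0, 0, 0]
  gripper: [1, 1, 1, 1, 1, 1, 1, 1]

```text
clock: 14.3
tool_pos: [0.457, 0.3261, 0.0339]
eef_rot: [-0.015, 0.707, 0.015, 0.707]
contact_force: [-1.2, -1.9, 1.8]
opening: 0.152
```

```bash
python3 -c "
from h import *; st()"
```

```text
t14.30 pos [457.  326.1  33.9] jaw 2.4 down [ 0. -0. -1.] F [-1.2 -1.9  1.8] M [-0.17  0.1  -0.03] open_mm 13.4 q [-0.53  0.96 -0.3   1.88  0.67  0.4  -1.29]
```

The plate is resting on the mat. I'll release, rise, and then measure the jars and the plate.

apply_moves:
  travel:
    - [0, 0, 0]
    - [0, 0, 0]
    - [0, 0, 0]
    - [0, 0, 0]
    - [0, 0, 1]
    - [0, 0, 4]
    - [0, 0, 8]
    - [0, 0, 12]
  roll: [0, 0, 0, 0, 0, 0, 0, 0]
  gripper: [2.5, 4, 4.5, 4.5, 4.5, 4.5, 4.5, 4.5]

```text
clock: 14.97
tool_pos: [0.4562, 0.3256, 0.1551]
eef_rot: [-0.016, 0.708, 0.015, 0.706]
contact_force: [0.4, 0.3, -0.0]
opening: 0.51
```

apply_moves:
  travel:
    - [0, 0, 4]
    - [0, -3, 8]
    - [0, -7, 10]
    - [0, -11, 10]
    - [0, -14, 10]
    - [0, -14, 10]
    - [0, -14, 10]
    - [0, -14, 10]
  roll: [0, 0, 0, 0, 0, 0, 0, 0]
  gripper: [5, 5, 5, 5, 5, 5, 5, 5]

```text
clock: 15.63
tool_pos: [0.4571, 0.1868, 0.2544]
eef_rot: [-0.015, 0.707, 0.015, 0.707]
contact_force: [0.2, 0.2, -1.1]
opening: 0.565
```

```bash
cat >> h.py <<'E'
def jars(roi=(225,130,355,245),z=.092):
    # blue caps in the top view: circles
    s=snap('top'); m=mask(s['image'],(98,120,60),(116,255,255),roi); out=[]
    for c in big(m,8):
        if cv2.contourArea(c)<20: continue
        P=np.array([ray(s,u,v,z)[:2]*1000 for u,v in c[:,0,:]],np.float32); (x,y),rr=cv2.minEnclosingCircle(P); mm=P.mean(0)
        out.append((mm.round(1).tolist(),round(rr,1)))
    return s,out
E
python3 -c "
from h import *; st()
s,o=jars(); print(*o,sep='\n')
save(s,'top4.png',3,(150,125,390,305))
w=mask(s['image'],(0,0,150),(180,60,255),(165,195,220,290)); print('plate',rect(s,big(cv2.morphologyEx(w,cv2.MORPH_OPEN,np.ones((5,5))))[0],.013))"
```

```text
t15.63 pos [457.1 186.8 254.4] jaw 2.4 down [ 0.001  0.001 -1.   ] F [ 0.2  0.2 -1.1] M [ 0.03 -0.08 -0.02] open_mm 49.7 q [-0.11  0.56 -0.58  1.94  0.44  0.76 -0.9 ]

plate {'c': (394.2, 321.9), 'size': (125.7, 92.6), 'long_deg': 2.1}
```

View pics/top4.png

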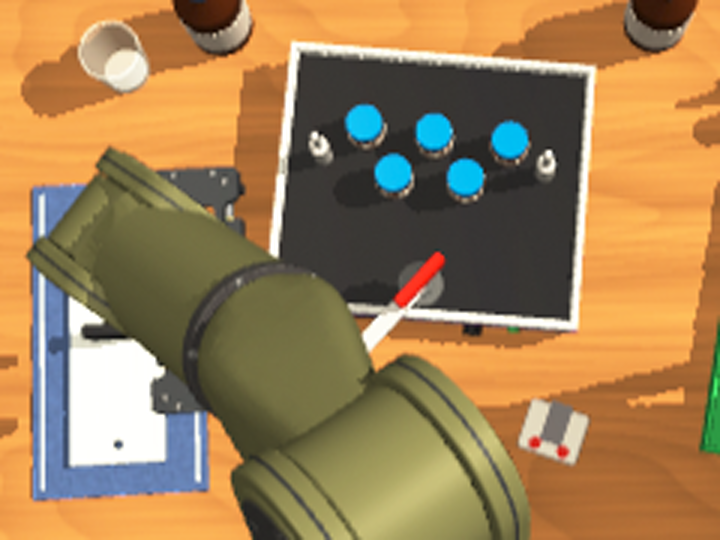

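The plate is on the mat and the five caps show clearly; my hue range was slightly off. I'll measure the jars and choose jaw directions that clear the neighbours, pins and knob.

```bash
sed -i 's/(98,120,60)/(90,120,60)/' h.py; cat > plan.py <<'E'
from h import *
S=np.array([595.7,14.6]); a=np.radians(-5.3); RS=np.array([[np.cos(a),-np.sin(a)],[np.sin(a),np.cos(a)]])
pins=[S+RS@[20,108],S+RS@[20,-108]]; k=S+RS@[-105,0]; kd=np.radians(-45.2); bar=[k+np.array([np.cos(kd),np.sin(kd)])*t for t in(-30,-15,0,15,30)]
def dist(p,c,th,hx,hy,r):  # gap from rect (half hx along th, hy across) to circle
    d=p-c; u=abs(d@[np.cos(th),np.sin(th)])-hx; v=abs(d@[-np.sin(th),np.cos(th)])-hy
    return np.hypot(max(u,0),max(v,0))-r if max(u,v)>0 else max(u,v)-r
def gaps(c,th,others,op=48):
    e=np.array([np.cos(th),np.sin(th)]); fc=op/2+9
    f=[c+e*fc,c-e*fc]; o=[99]+[dist(p,q,th,9,10,18) for p in others for q in f]+[dist(p,q,th,9,10,9) for p in pins for q in f]
    b=[dist(p,c,th,94,38,4) for p in pins]+[dist(p,c,th,94,38,6) for p in bar]
    return min(o),min(b)
if __name__=='__main__':
    st(); s,o=jars(); J=[np.array(p) for p,_ in o]
    for i,(p,rr) in enumerate(o):
        oth=[q for j,q in enumerate(J) if j!=i]
        best=sorted([(min(min(gaps(J[i],np.radians(t),oth)),12),t,*np.round(gaps(J[i],np.radians(t),oth),0)) for t in range(-90,90,5)])[::-1][:5]
        print(p,rr,'shk',(RS.T@(J[i]-S)).round(0),[(t,f,b) for _,t,f,b in best])
E
python3 plan.py
```

```text
t15.68 pos [456.9 187.7 254.2] jaw 2.5 down [ 0.001  0.002 -1.   ] F [-0.3 -0.3 -0.6] M [ 0.   -0.12  0.  ] open_mm 49.7 q [-0.11  0.56 -0.58  1.94  0.44  0.76 -0.9 ]
[600.0999755859375, 50.599998474121094] 18.5 shk [ 1. 36.] [(-10, np.float64(3.0), np.float64(5.0)), (-5, np.float64(4.0), np.float64(1.0)), (-75, np.float64(0.0), np.float64(1.0)), (-15, np.float64(0.0), np.float64(10.0)), (0, np.float64(0.0), np.float64(-2.0))]
[595.2999877929688, -18.0] 19.1 shk [  3. -32.] [(65, np.float64(-1.0), np.float64(-0.0)), (60, np.float64(-4.0), np.float64(5.0)), (-50, np.float64(-5.0), np.float64(-1.0)), (-45, np.float64(-5.0), np.float64(-0.0)), (70, np.float64(3.0), np.float64(-6.0))]
[630.7000122070312, -60.5] 18.5 shk [ 42. -72.] [(-20, np.float64(1.0), np.float64(-1.0)), (-25, np.float64(-2.0), np.float64(-0.0)), (-15, np.float64(4.0), np.float64(-2.0)), (-10, np.float64(8.0), np.float64(-4.0)), (-30, np.float64(-5.0), np.float64(0.0))]
[648.2000122070312, 78.0] 18.6 shk [46. 68.] [(0, np.float64(0.0), np.float64(0.0)), (60, np.float64(1.0), np.float64(-1.0)), (-5, np.float64(4.0), np.float64(-2.0)), (55, np.float64(-2.0), np.float64(1.0)), (5, np.float64(-2.0), np.float64(2.0))]
[639.0, 12.0] 18.6 shk [43.  1.] [(85, np.float64(7.0), np.float64(9.0)), (80, np.float64(7.0), np.float64(6.0)), (-90, np.float64(6.0), np.float64(9.0)), (-5, np.float64(6.0), np.float64(25.0)), (-85, np.float64(5.0), np.float64(7.0))]
```

apply_moves:
  travel:
    - [3, -3, 0]
    - [6, -6, 0]
    - [9, -9, 0]
    - [12, -12, 0]
    - [15.1, -14.7, 0]
    - [18.2, -17.5, 0]
    - [18.2, -17.5, -3]
    - [18.2, -17.5, -5]
  roll: [-4, -8, -8, -8, -8, -8, -8, -8]
  gripper: [5, 5, 5, 5, 5, 5, 5, 5]
  newtons: 25

```text
clock: 16.4
tool_pos: [0.6414, 0.0096, 0.2021]
eef_rot: [0.036, 0.705, -0.036, 0.707]
contact_force: [-0.2, 0.7, -0.7]
opening: 0.565
```

apply_moves:
  travel:
    - [0, 0, 0]
    - [0, 0, 0]
    - [0, 0, 0]
    - [0, 0, 0]
    - [0, 0, -2]
    - [0, 0, -4]
    - [0, 0, -4]
    - [0, 0, -4]
  roll: [0, 0, 0, 0, 0, 0, 0, 0]
  gripper: [5, 5, 5, 5, 5, 5, 5, 5]

```text
clock: 17.07
tool_pos: [0.6389, 0.0115, 0.1643]
eef_rot: [0.034, 0.706, -0.034, 0.706]
contact_force: [0.1, 0.8, 0.4]
opening: 0.567
```

```bash
python3 -c "
from h import *; st()"
```

```text
t17.07 pos [638.9  11.5 164.3] jaw -5.5 down [-0. -0. -1.] F [0.1 0.8 0.4] M [-0.03 -0.08 -0.02] open_mm 49.9 q [ 0.17  0.85 -0.49  1.59  0.5   0.83 -0.62]
```

apply_moves:
  travel:
    - [0, 0, -3]
    - [0, 0, -5.5]
    - [0, 0, -8]
    - [0, 0, -8.6]
    - [0, 0, -8.6]
    - [0, 0, -8.6]
    - [0, 0, -8.6]
    - [0, 0, -8.6]
  roll: [0, 0, 0, 0, 0, 0, 0, 0]
  gripper: [5, 5, 5, 5, 5, 4.4, 3.8, 3]

```text
clock: 17.73
tool_pos: [0.6403, 0.0115, 0.0799]
eef_rot: [0.035, 0.705, -0.034, 0.707]
contact_force: [-0.2, -0.3, 3.9]
opening: 0.399
```

apply_moves:
  travel:
    - [0, 0, 0]
    - [0, 0, 0]
    - [0, 0, 0.5]
    - [0, 0, 2]
    - [0, 0, 4]
    - [0, 0, 7]
    - [0, 0, 10]
    - [0, 0, 12]
  roll: [0, 0, 0, 0, 0, 0, 0, 0]
  gripper: [3, 3, 3, 3, 3, 3, 3, 3]

```text
clock: 18.4
tool_pos: [0.6398, 0.0114, 0.2011]
eef_rot: [0.035, 0.705, -0.034, 0.707]
contact_force: [0.4, 0.4, -0.9]
opening: 0.403
```

```bash
cat >> h.py <<'E'
T=np.array([460.6,-341.8]); ta=np.radians(-10.7)
def tray(x,y): return (T+np.array([[np.cos(ta),-np.sin(ta)],[np.sin(ta),np.cos(ta)]])@[x,y]).round(1)
E
python3 -c "
from h import *; st()
for p in((85,-30),(0,-30),(-85,-30),(42,32),(-42,32)): print(p,tray(*p))"
```

```text
t18.40 pos [639.8  11.4 201.1] jaw -5.6 down [ 0.003  0.001 -1.   ] F [ 0.4  0.4 -0.9] M [ 0.03 -0.09  0.03] open_mm 35.5 q [ 0.18  0.81 -0.51  1.56  0.47  0.9  -0.59]
(85, -30) [ 538.6 -387.1]
(0, -30) [ 455.  -371.3]
(-85, -30) [ 371.5 -355.5]
(42, 32) [ 507.8 -318.2]
(-42, 32) [ 425.3 -302.6]
```

apply_moves:
  travel:
    - [-1, -3.5, 1]
    - [-2, -7, 2]
    - [-3, -11, 2]
    - [-4, -15, 2]
    - [-5, -19, 2]
    - [-6, -23, 2]
    - [-7, -27, 2]
    - [-8, -31, 2]
  roll: [-1, -2, -3, -4, -5, -5, -5, -5]
  gripper: [3, 3, 3, 3, 3, 3, 3, 3]

```text
clock: 19.07
tool_pos: [0.5581, -0.3009, 0.2185]
eef_rot: [0.065, 0.704, -0.065, 0.704]
contact_force: [0.9, 0.6, -0.4]
opening: 0.399
```

apply_moves:
  travel:
    - [-1, -3.5, 0]
    - [-1.6, -6.5, 0]
    - [-2.1, -8.9, 0]
    - [-2.1, -8.9, -4]
    - [-2.1, -8.9, -8]
    - [-2.1, -8.9, -12]
    - [-2.1, -8.9, -14]
    - [-2.1, -8.9, -14]
  roll: [0, 0, 0, 0, 0, 0, 0, 0]
  gripper: [3, 3, 3, 3, 3, 3, 3, 3]

```text
clock: 19.73
tool_pos: [0.5343, -0.3864, 0.0729]
eef_rot: [0.066, 0.707, -0.064, 0.701]
contact_force: [-1.4, 0.3, -0.8]
opening: 0.4
```

```bash
python3 -c "
from h import *; st()"
```

```text
t19.73 pos [ 534.3 -386.4   72.9] jaw -10.6 down [-0.009  0.004 -1.   ] F [-1.4  0.3 -0.8] M [ 0.03 -0.04  0.03] open_mm 35.2 q [ 0.79  1.   -0.46  1.55  0.58  0.74 -0.11]
```

apply_moves:
  travel:
    - [0, 0, 0]
    - [0, 0, 0]
    - [0, 0, -1.5]
    - [0, 0, -2.5]
    - [0, 0, -3.5]
    - [0, 0, -3.8]
    - [0, 0, -4.1]
    - [0, 0, -4.1]
  roll: [0, 0, 0, 0, 0, 0, 0, 0]
  gripper: [3, 3, 3, 3, 3, 3, 3, 3]

```text
clock: 20.4
tool_pos: [0.5377, -0.3876, 0.0359]
eef_rot: [0.065, 0.704, -0.065, 0.704]
contact_force: [-0.1, -0.4, -0.1]
opening: 0.397
```

```bash
python3 -c "
from h import *; st()"
```

```text
t20.40 pos [ 537.7 -387.6   35.9] jaw -10.6 down [-0.001  0.001 -1.   ] F [-0.1 -0.4 -0.1] M [ 0.01 -0.03  0.03] open_mm 35.0 q [ 0.78  1.05 -0.43  1.55  0.62  0.68 -0.14]
```

apply_moves:
  travel:
    - [0, 0, -0.2]
    - [0, 0, -0.2]
    - [0, 0, -0.2]
    - [0, 0, -0.2]
    - [0, 0, -0.2]
    - [0, 0, -0.2]
    - [0, 0, 1]
    - [0, 0, 4]
  roll: [0, 0, 0, 0, 0, 0, 0, 0]
  gripper: [3, 3, 4, 4.6, 4.8, 4.8, 4.8, 4.8]

```text
clock: 21.07
tool_pos: [0.5353, -0.3866, 0.0741]
eef_rot: [0.066, 0.707, -0.064, 0.702]
contact_force: [0.7, -0.8, -0.1]
opening: 0.548
```

apply_moves:
  travel:
    - [0, 0, 4]
    - [0, 0, 8]
    - [0, 0, 12]
    - [0, 0, 13]
    - [0, 0, 13]
    - [0, 0, 13]
    - [0, 0, 13]
    - [0, 0, 13]
  roll: [0, 0, 0, 0, 0, 0, 0, 0]
  gripper: [4.8, 4.8, 4.8, 4.8, 4.8, 4.8, 4.8, 4.8]

```text
clock: 21.73
tool_pos: [0.5366, -0.3874, 0.2045]
eef_rot: [0.066, 0.705, -0.065, 0.703]
contact_force: [0.1, 1.1, 0.3]
opening: 0.544
```

```bash
python3 plan.py; python3 -c "
from h import *
s,o=jars((360,150,470,310),.047); print('tray',o)
d=snap('side'); save(d,'side5.png',3,(195,90,440,290))"
```

```text
t21.73 pos [ 536.6 -387.4  204.5] jaw -10.6 down [-0.004  0.002 -1.   ] F [0.1 1.1 0.3] M [-0.05 -0.08  0.02] open_mm 47.9 q [ 0.83  0.84 -0.54  1.48  0.48  0.97 -0.03]
[595.2999877929688, -18.0] 19.1 shk [  3. -32.] [(50, np.float64(15.0), np.float64(15.0)), (45, np.float64(19.0), np.float64(20.0)), (40, np.float64(22.0), np.float64(23.0)), (35, np.float64(26.0), np.float64(21.0)), (30, np.float64(29.0), np.float64(16.0))]
[630.7000122070312, -60.5] 18.5 shk [ 42. -72.] [(-20, np.float64(1.0), np.float64(-1.0)), (-25, np.float64(-2.0), np.float64(-0.0)), (-15, np.float64(4.0), np.float64(-2.0)), (-10, np.float64(8.0), np.float64(-4.0)), (-30, np.float64(-5.0), np.float64(0.0))]
[600.0, 50.599998474121094] 18.4 shk [ 1. 36.] [(-20, np.float64(14.0), np.float64(16.0)), (-25, np.float64(17.0), np.float64(22.0)), (-30, np.float64(20.0), np.float64(29.0)), (-35, np.float64(22.0), np.float64(30.0)), (-40, np.float64(24.0), np.float64(28.0))]
[648.2000122070312, 78.0] 18.6 shk [46. 68.] [(0, np.float64(0.0), np.float64(0.0)), (60, np.float64(1.0), np.float64(-1.0)), (-5, np.float64(4.0), np.float64(-2.0)), (55, np.float64(-2.0), np.float64(1.0)), (5, np.float64(-2.0), np.float64(2.0))]
tray [([538.7999877929688, -387.0], 18.2)]
```

View pics/side5.png

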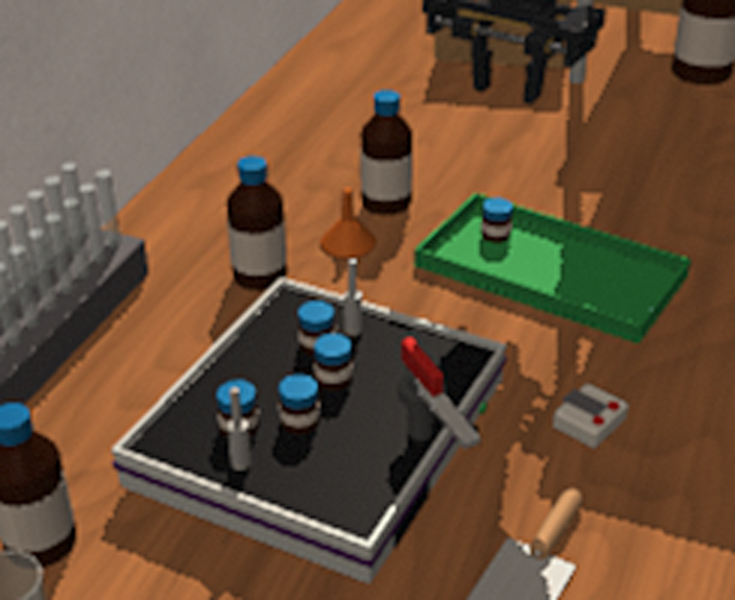

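apply_moves:
  travel:
    - [0.5, 4, 0]
    - [1, 8, 0]
    - [1.7, 12, 0]
    - [2.3, 16, 0]
    - [2.9, 20, 0]
    - [3.5, 24, 0]
    - [4.1, 28, 0]
    - [4.7, 32, 0]
  roll: [-2, -4, -6, -8, -10, -12, -14, -14.4]
  gripper: [4.8, 4.8, 4.8, 4.8, 4.8, 4.8, 4.8, 4.8]

```text
clock: 22.55
tool_pos: [0.5848, -0.066, 0.2062]
eef_rot: [0.153, 0.691, -0.154, 0.69]
contact_force: [0.7, -0.5, -0.4]
opening: 0.545
```

apply_moves:
  travel:
    - [0.6, 4, 0]
    - [1.2, 8, 0]
    - [1.5, 10.8, 0]
    - [1.5, 11.8, -2]
    - [1.5, 11.8, -4]
    - [1.5, 11.8, -4]
    - [1.5, 11.8, -4]
    - [1.5, 11.8, -4]
  roll: [0, 0, 0, 0, 0, 0, 0, 0]
  gripper: [4.8, 4.8, 4.8, 4.8, 4.8, 4.8, 4.8, 4.8]

```text
clock: 23.22
tool_pos: [0.6003, 0.0494, 0.1671]
eef_rot: [0.153, 0.69, -0.153, 0.69]
contact_force: [0.4, -0.8, -0.1]
opening: 0.546
```

```bash
python3 -c "
from h import *; st()"
```

```text
t23.22 pos [600.3  49.4 167.1] jaw -25.0 down [ 0. -0. -1.] F [ 0.4 -0.8 -0.1] M [-0.06 -0.04  0.06] open_mm 48.1 q [ 0.06  0.79 -0.39  1.71  0.42  0.73 -0.98]
```

apply_moves:
  travel:
    - [0, 0.1, -3]
    - [0, 0.1, -5.5]
    - [0, 0.1, -8]
    - [0, 0.1, -8.8]
    - [0, 0.1, -8.8]
    - [0, 0.1, -8.8]
    - [0, 0.1, -8.8]
    - [0, 0.1, -8.8]
  roll: [0, 0, 0, 0, 0, 0, 0, 0]
  gripper: [4.8, 4.8, 4.8, 4.8, 4.8, 4.2, 3.6, 3]

```text
clock: 23.88
tool_pos: [0.6012, 0.0512, 0.0805]
eef_rot: [0.154, 0.689, -0.153, 0.691]
contact_force: [0.1, 0.0, 1.8]
opening: 0.4
```

apply_moves:
  travel:
    - [0, 0, 0]
    - [0, 0, 0]
    - [0, 0, 0.5]
    - [0, 0, 2]
    - [0, 0, 5]
    - [0, 0, 8]
    - [0, 0, 11]
    - [0, 0, 14]
  roll: [0, 0, 0, 0, 0, 0, 0, 0]
  gripper: [3, 3, 3, 3, 3, 3, 3, 3]

```text
clock: 24.55
tool_pos: [0.5995, 0.051, 0.2205]
eef_rot: [0.153, 0.691, -0.153, 0.69]
contact_force: [0.8, 0.5, -1.0]
opening: 0.402
```

```bash
python3 -c "
from h import *; st()"
```

```text
t24.55 pos [599.5  51.  220.5] jaw -25.0 down [-0. -0. -1.] F [ 0.8  0.5 -1. ] M [ 0.   -0.12 -0.01] open_mm 35.4 q [ 0.08  0.72 -0.43  1.66  0.38  0.84 -0.94]
```

apply_moves:
  travel:
    - [-1.2, -3.7, 0]
    - [-2.5, -7.5, 0]
    - [-3.7, -11.2, 0]
    - [-5, -15, 0]
    - [-6.2, -18.7, 0]
    - [-7.5, -22.5, 0]
    - [-8.7, -26.2, 0]
    - [-10, -30, 0]
  roll: [2, 4, 6, 8, 10, 12, 14, 14.4]
  gripper: [3, 3, 3, 3, 3, 3, 3, 3]

```text
clock: 25.22
tool_pos: [0.499, -0.2505, 0.2192]
eef_rot: [0.064, 0.704, -0.065, 0.704]
contact_force: [0.6, -0.0, -1.9]
opening: 0.401
```

apply_moves:
  travel:
    - [-1.5, -4, 0]
    - [-3, -8, 0]
    - [-4.5, -12.2, 0]
    - [-4.5, -12.2, -4]
    - [-4.5, -12.2, -8]
    - [-4.5, -12.2, -12]
    - [-4.5, -12.2, -14]
    - [-4.5, -12.2, -14]
  roll: [0, 0, 0, 0, 0, 0, 0, 0]
  gripper: [3, 3, 3, 3, 3, 3, 3, 3]

```text
clock: 25.88
tool_pos: [0.4519, -0.3694, 0.0746]
eef_rot: [0.066, 0.707, -0.064, 0.701]
contact_force: [-0.3, -0.6, -0.4]
opening: 0.399
```

apply_moves:
  travel:
    - [0, 0, 0]
    - [0, 0, 0]
    - [0, 0, -1.5]
    - [0, 0, -2.5]
    - [0, 0, -3.5]
    - [0, 0, -3.8]
    - [0, 0, -4.1]
    - [0, 0, -4.1]
  roll: [0, 0, 0, 0, 0, 0, 0, 0]
  gripper: [3, 3, 3, 3, 3, 3, 3, 3]

```text
clock: 26.55
tool_pos: [0.4549, -0.3708, 0.0375]
eef_rot: [0.065, 0.704, -0.065, 0.704]
contact_force: [-0.2, 0.4, -0.8]
opening: 0.4
```

```bash
python3 -c "
from h import *; st()"
```

```text
t26.55 pos [ 454.9 -370.8   37.5] jaw -10.6 down [-0.  0. -1.] F [-0.2  0.4 -0.8] M [-0.04 -0.04  0.02] open_mm 35.3 q [ 0.82  0.98 -0.37  1.8   0.69  0.49 -0.21]
```

apply_moves:
  travel:
    - [0, 0, -0.2]
    - [0, 0, -0.35]
    - [0, 0, -0.35]
    - [0, 0, -0.35]
    - [0, 0, -0.35]
    - [0, 0, -0.35]
    - [0, 0, 1]
    - [0, 0, 4]
  roll: [0, 0, 0, 0, 0, 0, 0, 0]
  gripper: [3, 3, 3.2, 4.3, 4.8, 4.8, 4.8, 4.8]

```text
clock: 27.22
tool_pos: [0.4529, -0.3696, 0.0752]
eef_rot: [0.066, 0.706, -0.064, 0.702]
contact_force: [1.0, -0.1, -0.5]
opening: 0.543
```

apply_moves:
  travel:
    - [0, 0, 4]
    - [0, 0, 8]
    - [0, 0, 12]
    - [0, 0, 13]
    - [0, 0, 13]
    - [0, 0, 13]
    - [0, 0, 13]
    - [0, 0, 13]
  roll: [0, 0, 0, 0, 0, 0, 0, 0]
  gripper: [4.8, 4.8, 4.8, 4.8, 4.8, 4.8, 4.8, 4.8]

```text
clock: 27.88
tool_pos: [0.4537, -0.3704, 0.2056]
eef_rot: [0.066, 0.705, -0.065, 0.703]
contact_force: [0.0, 0.1, -0.5]
opening: 0.544
```

```bash
python3 plan.py; python3 -c "
from h import *
s,o=jars((360,150,470,310),.047); print('tray',o)"
```

```text
t27.88 pos [ 453.7 -370.4  205.6] jaw -10.6 down [-0.003  0.002 -1.   ] F [ 0.   0.1 -0.5] M [-0.06 -0.1   0.05] open_mm 47.9 q [ 0.92  0.74 -0.55  1.72  0.5   0.83 -0.05]
[595.2999877929688, -18.0] 19.1 shk [  3. -32.] [(50, np.float64(29.0), np.float64(15.0)), (45, np.float64(31.0), np.float64(20.0)), (40, np.float64(33.0), np.float64(23.0)), (35, np.float64(31.0), np.float64(21.0)), (30, np.float64(29.0), np.float64(16.0))]
[630.7000122070312, -60.5] 18.5 shk [ 42. -72.] [(-20, np.float64(1.0), np.float64(-1.0)), (-25, np.float64(-2.0), np.float64(-0.0)), (-15, np.float64(4.0), np.float64(-2.0)), (-10, np.float64(8.0), np.float64(-4.0)), (-30, np.float64(-5.0), np.float64(0.0))]
[648.2000122070312, 78.0] 18.6 shk [46. 68.] [(30, np.float64(35.0), np.float64(6.0)), (25, np.float64(35.0), np.float64(6.0)), (35, np.float64(33.0), np.float64(6.0)), (20, np.float64(32.0), np.float64(5.0)), (40, np.float64(31.0), np.float64(5.0))]
tray [([455.3999938964844, -371.8999938964844], 17.7), ([539.5, -386.70001220703125], 18.8)]
```

apply_moves:
  travel:
    - [1.5, 3.7, 0]
    - [3, 7.5, 0]
    - [4.5, 11.2, 0]
    - [6, 15, 0]
    - [7.5, 18.7, 0]
    - [9, 22.5, 0]
    - [10.5, 26.2, 0]
    - [12, 30, 0]
  roll: [6, 12, 18, 24, 30, 36, 42, 45.6]
  gripper: [4.8, 4.8, 4.8, 4.8, 4.8, 4.8, 4.8, 4.8]

```text
clock: 28.65
tool_pos: [0.575, -0.0693, 0.2067]
eef_rot: [-0.214, 0.674, 0.215, 0.673]
contact_force: [1.0, 0.7, -0.7]
opening: 0.544
```

apply_moves:
  travel:
    - [1.2, 3, 0]
    - [2, 5.3, 0]
    - [2, 5.3, -2]
    - [2, 5.3, -4]
    - [2, 5.3, -4]
    - [2, 5.3, -4]
    - [2, 5.3, -4]
    - [2, 5.3, -4]
  roll: [0, 0, 0, 0, 0, 0, 0, 0]
  gripper: [4.8, 4.8, 4.8, 4.8, 4.8, 4.8, 4.8, 4.8]

```text
clock: 29.32
tool_pos: [0.5956, -0.0181, 0.1687]
eef_rot: [-0.213, 0.674, 0.212, 0.675]
contact_force: [-0.2, 0.0, 0.1]
opening: 0.544
```

```bash
python3 -c "
from h import *; st()"
```

```text
t29.32 pos [595.6 -18.1 168.7] jaw 35.0 down [ 0.002  0.    -1.   ] F [-0.2  0.   0.1] M [ 0.   -0.12  0.01] open_mm 48.0 q [ 0.33  0.84 -0.69  1.72  0.69  0.84 -0.06]
```

apply_moves:
  travel:
    - [0, 0, -3]
    - [0, 0, -5.5]
    - [0, 0, -8]
    - [0, 0, -9]
    - [0, 0, -9]
    - [0, 0, -9]
    - [0, 0, -9]
    - [0, 0, -9]
  roll: [0, 0, 0, 0, 0, 0, 0, 0]
  gripper: [4.8, 4.8, 4.8, 4.8, 4.8, 4.2, 3.6, 3]

```text
clock: 29.98
tool_pos: [0.5961, -0.0177, 0.0795]
eef_rot: [-0.213, 0.673, 0.212, 0.675]
contact_force: [-0.5, -0.0, 1.3]
opening: 0.407
```

apply_moves:
  travel:
    - [0, 0, 0]
    - [0, 0, 0]
    - [0, 0, 0.5]
    - [0, 0, 2]
    - [0, 0, 5]
    - [0, 0, 8]
    - [0, 0, 11]
    - [0, 0, 14]
  roll: [0, 0, 0, 0, 0, 0, 0, 0]
  gripper: [3, 3, 3, 3, 3, 3, 3, 3]

```text
clock: 30.65
tool_pos: [0.5945, -0.0179, 0.2194]
eef_rot: [-0.213, 0.674, 0.213, 0.674]
contact_force: [0.4, 1.3, -0.5]
opening: 0.401
```

```bash
python3 -c "
from h import *; st()"
```

```text
t30.65 pos [594.5 -17.9 219.4] jaw 35.0 down [-0.  0. -1.] F [ 0.4  1.3 -0.5] M [ 0.02 -0.13 -0.03] open_mm 35.3 q [ 0.36  0.78 -0.73  1.68  0.62  0.93 -0.01]
```

apply_moves:
  travel:
    - [-2.2, -3.4, 0]
    - [-4.5, -6.7, 0]
    - [-6.7, -10.1, 0]
    - [-9, -13.5, 0]
    - [-11.2, -16.8, 0]
    - [-13.5, -20.2, 0]
    - [-15.7, -23.6, 0]
    - [-18, -27, 0]
  roll: [-6, -12, -18, -24, -30, -36, -42, -45.6]
  gripper: [3, 3, 3, 3, 3, 3, 3, 3]

```text
clock: 31.32
tool_pos: [0.4137, -0.2892, 0.2183]
eef_rot: [0.067, 0.704, -0.067, 0.704]
contact_force: [0.9, -0.4, -1.4]
opening: 0.399
```

apply_moves:
  travel:
    - [-2.2, -3.4, 0]
    - [-4.4, -6.7, 0]
    - [-4.4, -6.7, -2]
    - [-4.4, -6.7, -5]
    - [-4.4, -6.7, -8]
    - [-4.4, -6.7, -12]
    - [-4.4, -6.7, -14]
    - [-4.4, -6.7, -14]
  roll: [0, 0, 0, 0, 0, 0, 0, 0]
  gripper: [3, 3, 3, 3, 3, 3, 3, 3]

```text
clock: 31.98
tool_pos: [0.3691, -0.3533, 0.0746]
eef_rot: [0.066, 0.706, -0.064, 0.702]
contact_force: [0.4, 0.1, -0.7]
opening: 0.395
```

apply_moves:
  travel:
    - [0, 0, 0]
    - [0, 0, 0]
    - [0, 0, -1.5]
    - [0, 0, -2.5]
    - [0, 0, -3.5]
    - [0, 0, -3.8]
    - [0, 0, -4.1]
    - [0, 0, -4.1]
  roll: [0, 0, 0, 0, 0, 0, 0, 0]
  gripper: [3, 3, 3, 3, 3, 3, 3, 3]

```text
clock: 32.65
tool_pos: [0.3715, -0.3553, 0.0376]
eef_rot: [0.065, 0.704, -0.066, 0.705]
contact_force: [-0.4, -0.2, -1.1]
opening: 0.4
```

```bash
python3 -c "
from h import *; st()"
```

```text
t32.65 pos [ 371.5 -355.3   37.6] jaw -10.6 down [ 0.001 -0.001 -1.   ] F [-0.4 -0.2 -1.1] M [-0.06 -0.05 -0.01] open_mm 35.2 q [ 0.83  0.93 -0.26  2.03  0.8   0.28 -0.29]
```

apply_moves:
  travel:
    - [0, 0, -0.2]
    - [0, 0, -0.35]
    - [0, 0, -0.35]
    - [0, 0, -0.35]
    - [0, 0, -0.35]
    - [0, 0, -0.35]
    - [0, 0, 1]
    - [0, 0, 4]
  roll: [0, 0, 0, 0, 0, 0, 0, 0]
  gripper: [3, 3, 3.2, 4.3, 4.8, 4.8, 4.8, 4.8]

```text
clock: 33.32
tool_pos: [0.3696, -0.3536, 0.0748]
eef_rot: [0.066, 0.706, -0.064, 0.702]
contact_force: [0.9, -0.3, -0.5]
opening: 0.544
```

apply_moves:
  travel:
    - [0, 0, 4]
    - [0, 0, 8]
    - [0, 0, 12]
    - [0, 0, 13]
    - [0, 0, 13]
    - [0, 0, 13]
    - [0, 0, 13]
    - [0, 0, 13]
  roll: [0, 0, 0, 0, 0, 0, 0, 0]
  gripper: [4.8, 4.8, 4.8, 4.8, 4.8, 4.8, 4.8, 4.8]

```text
clock: 33.98
tool_pos: [0.3699, -0.3543, 0.2048]
eef_rot: [0.066, 0.705, -0.064, 0.703]
contact_force: [-0.2, 0.9, -0.2]
opening: 0.544
```

```bash
python3 plan.py; python3 -c "
from h import *
s,o=jars((360,150,470,310),.047); print('tray',o)"
```

```text
t33.98 pos [ 369.9 -354.3  204.8] jaw -10.6 down [-0.003  0.002 -1.   ] F [-0.2  0.9 -0.2] M [ 0.04 -0.08  0.04] open_mm 47.9 q [ 1.02  0.66 -0.57  1.94  0.54  0.7  -0.06]
[630.7000122070312, -60.5] 18.5 shk [ 42. -72.] [(-35, np.float64(31.0), np.float64(0.0)), (-40, np.float64(30.0), np.float64(0.0)), (-30, np.float64(29.0), np.float64(0.0)), (-45, np.float64(27.0), np.float64(-0.0)), (-25, np.float64(26.0), np.float64(-0.0))]
[648.2000122070312, 78.0] 18.6 shk [46. 68.] [(30, np.float64(35.0), np.float64(6.0)), (25, np.float64(35.0), np.float64(6.0)), (35, np.float64(33.0), np.float64(6.0)), (20, np.float64(32.0), np.float64(5.0)), (40, np.float64(31.0), np.float64(5.0))]
tray [([372.8999938964844, -352.79998779296875], 17.6), ([455.79998779296875, -371.3999938964844], 17.4), ([539.2000122070312, -386.70001220703125], 18.2)]
```

apply_moves:
  travel:
    - [2.2, 3.4, 0]
    - [4.4, 6.8, 0]
    - [6.6, 10.2, 0]
    - [8.8, 13.6, 0]
    - [11, 17, 0]
    - [13.2, 20.4, 0]
    - [15.4, 23.8, 0]
    - [17.6, 27.2, 0]
  roll: [5, 10, 15, 20, 25, 30, 35, 38.6]
  gripper: [4.8, 4.8, 4.8, 4.8, 4.8, 4.8, 4.8, 4.8]

```text
clock: 34.75
tool_pos: [0.5473, -0.081, 0.2057]
eef_rot: [-0.172, 0.686, 0.173, 0.685]
contact_force: [0.4, -1.0, 0.3]
opening: 0.545
```

apply_moves:
  travel:
    - [2.2, 3.5, 0]
    - [4.4, 7, 0]
    - [6.6, 10.5, 0]
    - [8.4, 13.4, 0]
    - [10.1, 16.1, 0]
    - [10.1, 16.1, 0]
    - [10.1, 16.1, -2]
    - [10.1, 16.1, -4]
  roll: [0, 0, 0, 0, 0, 0, 0, 0]
  gripper: [4.8, 4.8, 4.8, 4.8, 4.8, 4.8, 4.8, 4.8]

```text
clock: 35.42
tool_pos: [0.6483, 0.0791, 0.166]
eef_rot: [-0.172, 0.686, 0.172, 0.686]
contact_force: [-1.0, -1.5, -0.1]
opening: 0.546
```

apply_moves:
  travel:
    - [0, 0, 0]
    - [0, 0, 0]
    - [0, 0, 0]
    - [0, 0, 0]
    - [0, 0, 0]
    - [0, 0, 0]
    - [0, 0, 0]
    - [0, 0, 0]
  roll: [0, 0, 0, 0, 0, 0, 0, 0]
  gripper: [4.8, 4.8, 4.8, 4.8, 4.8, 4.8, 4.8, 4.8]

```text
clock: 36.08
tool_pos: [0.6481, 0.0781, 0.1672]
eef_rot: [-0.171, 0.686, 0.171, 0.686]
contact_force: [0.2, 0.4, -0.8]
opening: 0.545
```

```bash
python3 -c "
from h import *; st()"
```

```text
t36.08 pos [648.1  78.1 167.2] jaw 28.0 down [ 0.001  0.    -1.   ] F [ 0.2  0.4 -0.8] M [ 0.   -0.09  0.03] open_mm 48.0 q [ 0.15  0.9  -0.66  1.54  0.64  0.93 -0.24]
```

apply_moves:
  travel:
    - [0, 0, -3]
    - [0, 0, -5.5]
    - [0, 0, -8]
    - [0, 0, -8.5]
    - [0, 0, -8.5]
    - [0, 0, -8.5]
    - [0, 0, -8.5]
    - [0, 0, -8.5]
  roll: [0, 0, 0, 0, 0, 0, 0, 0]
  gripper: [4.8, 4.8, 4.8, 4.8, 4.8, 4.2, 3.6, 3]

```text
clock: 36.75
tool_pos: [0.6491, 0.0786, 0.0835]
eef_rot: [-0.171, 0.685, 0.171, 0.687]
contact_force: [0.2, -0.2, 1.6]
opening: 0.399
```

apply_moves:
  travel:
    - [0, 0, 0]
    - [0, 0, 0]
    - [0, 0, 0.5]
    - [0, 0, 2]
    - [0, 0, 5]
    - [0, 0, 8]
    - [0, 0, 11]
    - [0, 0, 13.6]
  roll: [0, 0, 0, 0, 0, 0, 0, 0]
  gripper: [3, 3, 3, 3, 3, 3, 3, 3]

```text
clock: 37.42
tool_pos: [0.6481, 0.0783, 0.2209]
eef_rot: [-0.171, 0.685, 0.171, 0.687]
contact_force: [0.5, 0.4, -1.2]
opening: 0.401
```

```bash
python3 -c "
from h import *; st()"
```

```text
t37.42 pos [648.1  78.3 220.9] jaw 28.0 down [ 0.002  0.001 -1.   ] F [ 0.5  0.4 -1.2] M [ 0.05 -0.17 -0.01] open_mm 35.3 q [ 0.16  0.84 -0.7   1.49  0.59  1.03 -0.2 ]
```

apply_moves:
  travel:
    - [-1.2, -3.6, 0]
    - [-2.5, -7.2, 0]
    - [-3.8, -10.8, 0]
    - [-5.1, -14.4, 0]
    - [-6.4, -18, 0]
    - [-7.6, -21.6, 0]
    - [-8.9, -25.2, 0]
    - [-10.2, -28.8, 0]
  roll: [-5, -10, -15, -20, -25, -30, -35, -38.6]
  gripper: [3, 3, 3, 3, 3, 3, 3, 3]

```text
clock: 38.08
tool_pos: [0.5451, -0.2114, 0.219]
eef_rot: [0.066, 0.704, -0.067, 0.704]
contact_force: [0.4, -0.3, -0.3]
opening: 0.4
```

apply_moves:
  travel:
    - [-1.3, -3.7, 0]
    - [-2.6, -7.4, 0]
    - [-3.8, -10.8, 0]
    - [-3.8, -10.8, -3]
    - [-3.8, -10.8, -7]
    - [-3.8, -10.8, -11]
    - [-3.8, -10.8, -13.5]
    - [-3.8, -10.8, -13.5]
  roll: [0, 0, 0, 0, 0, 0, 0, 0]
  gripper: [3, 3, 3, 3, 3, 3, 3, 3]

```text
clock: 38.75
tool_pos: [0.5045, -0.3167, 0.0787]
eef_rot: [0.066, 0.707, -0.064, 0.701]
contact_force: [0.5, 0.9, -0.7]
opening: 0.402
```

apply_moves:
  travel:
    - [0, 0, 0]
    - [0, 0, 0]
    - [0, 0, -1.5]
    - [0, 0, -2.5]
    - [0, 0, -3.5]
    - [0, 0, -3.8]
    - [0, 0, -4.1]
    - [0, 0, -4.1]
  roll: [0, 0, 0, 0, 0, 0, 0, 0]
  gripper: [3, 3, 3, 3, 3, 3, 3, 3]

```text
clock: 39.42
tool_pos: [0.508, -0.3178, 0.0416]
eef_rot: [0.065, 0.704, -0.065, 0.704]
contact_force: [-0.3, 0.6, 0.3]
opening: 0.4
```

```bash
python3 -c "
from h import *; st()"
```

```text
t39.42 pos [ 508.  -317.8   41.6] jaw -10.6 down [-0.  0. -1.] F [-0.3  0.6  0.3] M [-0.07 -0.08  0.02] open_mm 35.3 q [ 0.71  0.98 -0.4   1.76  0.69  0.54 -0.32]
```

apply_moves:
  travel:
    - [0, 0, -0.2]
    - [0, 0, -0.35]
    - [0, 0, -0.35]
    - [0, 0, -0.35]
    - [0, 0, -0.35]
    - [0, 0, -0.35]
    - [0, 0, 1]
    - [0, 0, 4]
  roll: [0, 0, 0, 0, 0, 0, 0, 0]
  gripper: [3, 3, 3.2, 4.3, 4.8, 4.8, 4.8, 4.8]

```text
clock: 40.08
tool_pos: [0.5057, -0.3169, 0.0799]
eef_rot: [0.066, 0.706, -0.064, 0.702]
contact_force: [0.2, -0.4, 0.7]
opening: 0.547
```

apply_moves:
  travel:
    - [0, 0, 4]
    - [0, 0, 8]
    - [0, 0, 12]
    - [0, 0, 12.7]
    - [0, 0, 12.7]
    - [0, 0, 12.7]
    - [0, 0, 12.7]
    - [0, 0, 12.7]
  roll: [0, 0, 0, 0, 0, 0, 0, 0]
  gripper: [4.8, 4.8, 4.8, 4.8, 4.8, 4.8, 4.8, 4.8]

```text
clock: 40.75
tool_pos: [0.5067, -0.3175, 0.2069]
eef_rot: [0.066, 0.705, -0.065, 0.703]
contact_force: [0.3, -0.8, -0.8]
opening: 0.546
```

```bash
python3 plan.py; python3 -c "
from h import *
s,o=jars((360,150,470,310),.047); print('tray',o); save(s,'top6.png',3,(225,125,465,305))"
```

```text
t40.75 pos [ 506.7 -317.5  206.9] jaw -10.6 down [-0.003  0.002 -1.   ] F [ 0.3 -0.8 -0.8] M [-0.07 -0.07  0.  ] open_mm 48.1 q [ 0.8   0.76 -0.57  1.68  0.51  0.86 -0.17]
[630.7000122070312, -60.5] 18.5 shk [ 42. -72.] [(-35, np.float64(31.0), np.float64(0.0)), (-40, np.float64(30.0), np.float64(0.0)), (-30, np.float64(29.0), np.float64(0.0)), (-45, np.float64(27.0), np.float64(-0.0)), (-25, np.float64(26.0), np.float64(-0.0))]
tray [([372.8999938964844, -352.79998779296875], 17.6), ([510.20001220703125, -314.6000061035156], 18.1)]
```

View pics/top6.png

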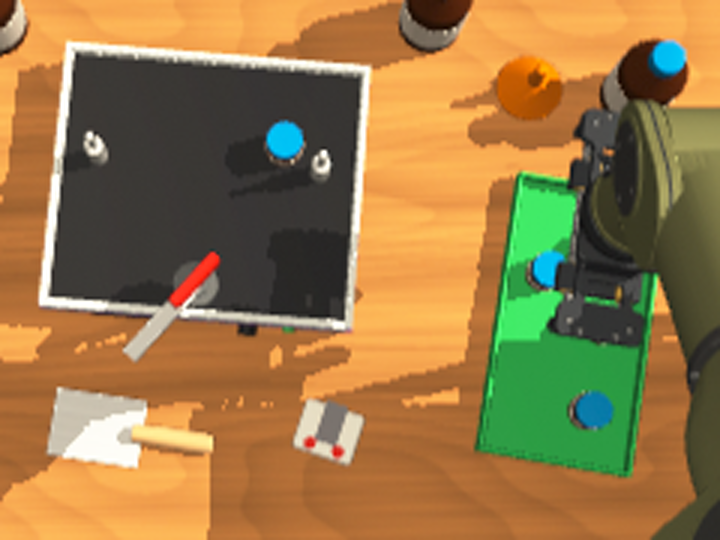

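apply_moves:
  travel:
    - [1.8, 3.7, 0]
    - [3.6, 7.4, 0]
    - [5.4, 11.1, 0]
    - [7.2, 14.8, 0]
    - [9, 18.5, 0]
    - [10.8, 22.2, 0]
    - [12.6, 26, 0]
    - [12.6, 26, 0]
  roll: [-4, -8, -12, -16, -20, -24, -25.4, -25.4]
  gripper: [4.8, 4.8, 4.8, 4.8, 4.8, 4.8, 4.8, 4.8]

```text
clock: 41.52
tool_pos: [0.6369, -0.0444, 0.2085]
eef_rot: [0.218, 0.674, -0.21, 0.674]
contact_force: [0.0, 2.2, 1.6]
opening: 0.548
```

apply_moves:
  travel:
    - [0, 0, 0]
    - [0, 0, -2]
    - [0, 0, -4]
    - [0, 0, -4]
    - [0, 0, -4]
    - [0, 0, -4]
    - [0, 0, -4]
    - [0, 0, -4]
  roll: [0, 0, 0, 0, 0, 0, 0, 0]
  gripper: [4.8, 4.8, 4.8, 4.8, 4.8, 4.8, 4.8, 4.8]

```text
clock: 42.18
tool_pos: [0.6346, -0.0582, 0.1699]
eef_rot: [0.219, 0.672, -0.218, 0.673]
contact_force: [-0.1, 0.4, -0.2]
opening: 0.546
```

```bash
python3 -c "
from h import *; st()"
```

```text
t42.18 pos [634.6 -58.2 169.9] jaw -36.0 down [ 0.002 -0.    -1.   ] F [-0.1  0.4 -0.2] M [-0.05 -0.01  0.04] open_mm 48.1 q [ 0.23  0.82 -0.39  1.6   0.4   0.8  -0.96]
```

apply_moves:
  travel:
    - [-0.1, 0.1, -2.5]
    - [-0.1, 0.1, -5]
    - [-0.1, 0.1, -7.5]
    - [-0.1, 0.1, -8.3]
    - [-0.1, 0.1, -8.3]
    - [-0.1, 0.1, -8.3]
    - [-0.1, 0.1, -8.3]
    - [-0.1, 0.1, -8.3]
  roll: [0, 0, 0, 0, 0, 0, 0, 0]
  gripper: [4.8, 4.8, 4.8, 4.8, 4.8, 4.2, 3.6, 3]

```text
clock: 42.85
tool_pos: [0.6342, -0.0568, 0.0875]
eef_rot: [0.219, 0.671, -0.218, 0.674]
contact_force: [-0.1, -0.6, 0.7]
opening: 0.401
```

apply_moves:
  travel:
    - [0, 0, 0]
    - [0, 0, 0]
    - [0, 0, 0.5]
    - [0, 0, 2]
    - [0, 0, 5]
    - [0, 0, 8]
    - [0, 0, 11]
    - [0, 0, 13.2]
  roll: [0, 0, 0, 0, 0, 0, 0, 0]
  gripper: [3, 3, 3, 3, 3, 3, 3, 3]

```text
clock: 43.52
tool_pos: [0.6334, -0.0569, 0.2206]
eef_rot: [0.219, 0.672, -0.218, 0.673]
contact_force: [1.1, -0.4, -0.6]
opening: 0.405
```

```bash
python3 -c "
from h import *; st(); d=snap('side'); save(d,'side7.png',3,(215,60,440,260))"
```

```text
t43.52 pos [633.4 -56.9 220.6] jaw -36.0 down [ 0.002  0.    -1.   ] F [ 1.1 -0.4 -0.6] M [-0.03 -0.08  0.06] open_mm 35.7 q [ 0.24  0.76 -0.42  1.56  0.37  0.9  -0.93]
```

View pics/side7.png

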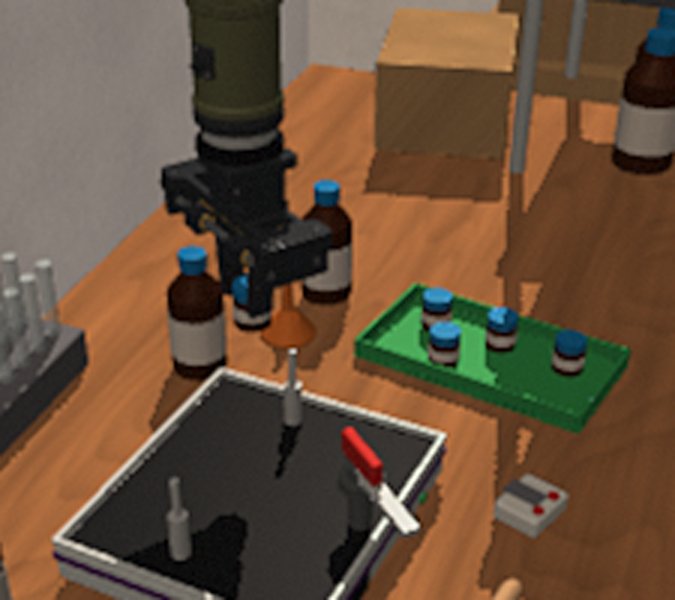

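The jar hangs upright in the gripper and the four already placed stand in the tray. Now the last one.

apply_moves:
  travel:
    - [-2.6, -3.1, 0]
    - [-5.2, -6.2, 0]
    - [-7.8, -9.3, 0]
    - [-10.4, -12.3, 0]
    - [-13, -15.4, 0]
    - [-15.6, -18.4, 0]
    - [-18.2, -21.5, 0]
    - [-20.8, -24.5, 0]
  roll: [4, 8, 12, 16, 20, 24, 25.4, 25.4]
  gripper: [3, 3, 3, 3, 3, 3, 3, 3]

```text
clock: 44.23
tool_pos: [0.4231, -0.3034, 0.2178]
eef_rot: [0.065, 0.704, -0.065, 0.704]
contact_force: [0.5, -0.2, -0.8]
opening: 0.402
```

apply_moves:
  travel:
    - [0, 0, 0]
    - [0, 0, 0]
    - [0, 0, -3]
    - [0, 0, -6]
    - [0, 0, -9]
    - [0, 0, -12]
    - [0, 0, -13.3]
    - [0, 0, -13.3]
  roll: [0, 0, 0, 0, 0, 0, 0, 0]
  gripper: [3, 3, 3, 3, 3, 3, 3, 3]

```text
clock: 44.9
tool_pos: [0.4248, -0.2993, 0.0822]
eef_rot: [0.065, 0.706, -0.063, 0.703]
contact_force: [0.1, 0.3, -0.4]
opening: 0.4
```

apply_moves:
  travel:
    - [0, 0, 0]
    - [0, 0, 0]
    - [0, 0, -1.5]
    - [0, 0, -2.5]
    - [0, 0, -3.5]
    - [0, 0, -3.8]
    - [0, 0, -4.0]
    - [0, 0, -4.0]
  roll: [0, 0, 0, 0, 0, 0, 0, 0]
  gripper: [3, 3, 3, 3, 3, 3, 3, 3]

```text
clock: 45.57
tool_pos: [0.425, -0.3018, 0.0446]
eef_rot: [0.065, 0.704, -0.065, 0.704]
contact_force: [-0.2, 0.1, -0.3]
opening: 0.4
```

```bash
python3 -c "
from h import *; st()"
```

```text
t45.57 pos [ 425.  -301.8   44.6] jaw -10.6 down [-0.  0. -1.] F [-0.2  0.1 -0.3] M [ 0.03 -0.04 -0.06] open_mm 35.3 q [ 0.71  0.92 -0.3   2.    0.79  0.33 -0.42]
```

Lower 3 mm, release, rise, and back off clear of the view.

apply_moves:
  travel:
    - [0, 0, -0.15]
    - [0, 0, -0.25]
    - [0, 0, -0.25]
    - [0, 0, -0.25]
    - [0, 0, -0.25]
    - [0, 0, -0.25]
    - [0, 0, 1]
    - [0, 0, 4]
  roll: [0, 0, 0, 0, 0, 0, 0, 0]
  gripper: [3, 3, 3.2, 4.3, 4.8, 4.8, 4.8, 4.8]

```text
clock: 46.23
tool_pos: [0.4233, -0.3008, 0.0828]
eef_rot: [0.066, 0.706, -0.064, 0.702]
contact_force: [1.0, -0.2, 0.2]
opening: 0.541
```

apply_moves:
  travel:
    - [0, 0, 4]
    - [0, 0, 8]
    - [0, 0, 12]
    - [0, 0, 16]
    - [0, 4, 16]
    - [0, 8, 16]
    - [0, 12, 16]
    - [0, 16, 16]
  roll: [0, 0, 0, 0, 0, 0, 0, 0]
  gripper: [4.8, 4.8, 4.8, 4.8, 4.8, 4.8, 4.8, 4.8]

```text
clock: 46.9
tool_pos: [0.4245, -0.1407, 0.2452]
eef_rot: [0.066, 0.704, -0.066, 0.704]
contact_force: [0.9, 0.2, 0.5]
opening: 0.546
```

apply_moves:
  travel:
    - [0, 2, 0]
    - [0, 2, 0]
    - [0, 2, 0]
    - [0, 2, 0]
    - [0, 2, 0]
    - [0, 2, 0]
    - [0, 2, 0]
    - [0, 2, 0]
  roll: [0, 0, 0, 0, 0, 0, 0, 0]
  gripper: [4.8, 4.8, 4.8, 4.8, 4.8, 4.8, 4.8, 4.8]

```text
clock: 47.57
tool_pos: [0.4249, -0.1227, 0.2446]
eef_rot: [0.066, 0.704, -0.066, 0.704]
contact_force: [0.2, -0.5, 0.2]
opening: 0.547
```

```bash
python3 -c "
from h import *; st()
s,o=jars((360,150,470,310),.047)
for p,rr in o:
    v=np.array(p)-T; print('jar tray xy',(v@[np.cos(ta),np.sin(ta)]).round(1),(v@[-np.sin(ta),np.cos(ta)]).round(1),rr)
d=snap('side'); m=np.vstack([np.array(s['image'])[110:310,150:470],np.array(d['image'])[90:330,130:450]])[:,:,::-1]
cv2.imwrite('pics/end.png',np.hstack([cv2.resize(m[:200],(400,250)),cv2.resize(m[200:],(400,300))[:250]]).repeat(1,0))
cv2.imwrite('pics/end.png',np.vstack([cv2.resize(m[:200],(480,300)),cv2.resize(m[200:],(480,300))]))
w=mask(s['image'],(0,0,150),(180,60,255),(165,190,215,290)); print('plate',rect(s,big(cv2.morphologyEx(w,cv2.MORPH_CLOSE,np.ones((9,9))))[0],.013))
print([(rect(s,x,.14)) for x in big(mask(s['image'],(0,190,90),(4,255,255),(230,180,350,240)))])"
```

```text
t47.57 pos [ 424.9 -122.7  244.6] jaw -10.7 down [-0. -0. -1.] F [ 0.2 -0.5  0.2] M [-0.08 -0.07  0.04] open_mm 48.2 q [ 0.58  0.52 -0.61  2.09  0.48  0.67 -0.54]
jar tray xy 0.8 -30.2 17.4
jar tray xy 43.4 33.9 18.2
jar tray xy 85.6 -29.5 18.2
jar tray xy -81.7 -29.9 16.7
jar tray xy -37.2 24.1 16.5
plate {'c': (459.3, 324.2), 'size': (252.5, 92.6), 'long_deg': 2.1}
[{'c': (491.7, 23.6), 'size': (57.5, 11.6), 'long_deg': -45.2}]
```

View pics/end.png

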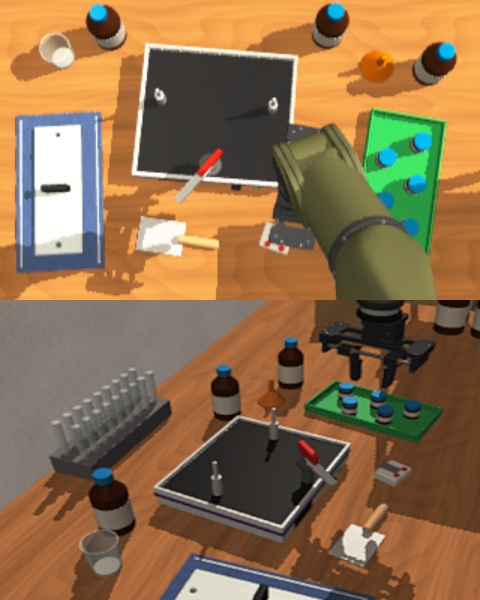

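All five jars stand in the tray; the one that reads 24 mm across is partly hidden by the arm. The plate is centred on the mat to within about 3 mm, the knob is open and the arm is clear. Handing in.

```bash
python3 -c "
from h import *; print(r.finish_job())"
```

```text
the job is handed in; nothing more can be done
None
```

The shaker is unloaded and the job was handed in at about 48 s of the 210 s allowed. I turned the knob about 143° to its stop, lifted the plate level off its pins and laid it on the mat, then moved all five jars to the tray one at a time.

What the last checks showed:
- **Knob:** it reads about 140° (2.44 rad), against the 2.25 rad needed.
- **Plate:** it lies within about 3 mm of the mat's centre and within 0.5° of its long side. The tool carried only the plate's weight, about 3.3 N, during the lift.
- **Jars:** all five look upright in the side view and lie well inside the tray limits (within 86 mm along, 34 mm across). The tool covered part of the last jar in the top view, so its measured spot is about 8 mm off where I set it down. One other jar reads about 4 mm off.
- **Bystanders:** all seven still stand where they were, judged by eye in the last pictures, not measured.
- **Other:** I saw no jar knocked aside, and no check failed. The tool was clear of everything when I handed in.

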